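# Clamp a bow-handle block in the bench jig

## Robot

A 6-joint arm with a two-finger parallel gripper is mounted at the origin on the work surface. World frame = base frame: x ahead of the robot, y to its left, z up, the work surface at z = 0. Lengths are in m, angles in degrees, forces in N, time in s.
With the tool pointing down it reaches from about 0.325 to 0.9 m from the base axis. Payload 6.1 kg.
Tool frame: the origin (TCP) lies at the centre of the arm's flange, where the gripper is bolted on; the fingertips stand 182 mm ahead of it and the grasp point (between the pads) lies env.tcp_to_grasp ahead of it (env.tcp_to_grasp is the distance from the TCP to the grasp point, in m); z points along the fingers, y is the direction in which the jaws open and shut (so a half turn about z gives the same grasp; the last joint's range is limited). The gripper opens to 87 mm and grips with 3 to 60 N. Pads are 19 mm wide; open, the fingers measure 117 mm over their backs; the gripper's body (75 mm by 190 mm) begins 51 mm behind the grasp point.
Start: joints at [-77.24, 12.628, 87.462, -0, 79.91, -7.225], TCP at [0.214, -0.587, 0.405] pointing down, gripper open.
Joint ranges: [-170.65, 170.65], [-52.31, 119.04], [5.05, 147.46], [-71.25, 251.25], [11.57, 151.72], [-153.62, 153.62]. Speed limits (degrees/s): [147.25, 147.25, 172.46, 180, 180, 180].

## Interface

Orientations are given as a 3x3 rotation matrix whose columns are the frame's x, y, z axes.
In Python, from station import env, imaging gives the robot as it stands. The module is installed in compiled form; this text tells all that it offers.
- The arm moves only by the tool step_arm, never from a script. Its argument "deltas" is a list of rows, each an object of numbers: "grip": the gripper's target within -1 to 1 (fully open at 1, half-way at 0, shut at -1); "dx", "dy", "dz": the shift along the world's x, y, z in m; "wx", "wy", "wz": the turn, a rotation vector about the world's x, y, z in degrees. A call has 1 to 12 rows; each row is the pose to reach, as a shift and turn from the pose measured when the call began; what a row does not reach only later rows make up. A row lasts 1/10 s, in which the tool goes at most 50 mm and 8.59 degrees, less where a joint would pass 70% of its speed; a pose out of reach is approached as far as the arm can. A call with a gripper value outside its range is refused whole. The fingers move at their own pace and stop on an object; the grip force is fixed at half the most. Time passes only in rows, so rows that repeat a pose let the fingers close. It gives the time, the measured TCP pose, the force and the opening at its end, in the units of the state.
- env.observe(): the state, without advancing time (a new reading comes with each control period).
- imaging.camera(name): name is "side" or "top"; returns (picture, depth): 400x640x3 uint8, red, green, blue; 400x640 float32, m along the optical axis (not along the pixel's ray), 0 where there is no reading.
- imaging.calibration(name): a dict with "intrinsics" (3x3 intrinsics, pixels), "camera_from_world" (4x4, takes a point from world to camera coordinates). Camera axes: x right, y up, looking along -z (the intrinsics and any distortion apply to the point x, -y, -z); pixel columns grow to the right and rows downward; lengths in m; the calibration is good to about 2 mm. A picture is of the moment at which its call begins. calibration takes no time and is no camera call.
- env.close_job(): hands the job in, once; it reports no verdict.
The state is a dict: "time": time; "joint_pos": joint angles; "dq": joint speeds; "tau": joint torques, N m; "position": TCP position; "eef_rot": TCP orientation; "ft_force": force on the tool from outside, world axes, zero at the start; "torque": the same for the moment, N m; "opening": opening from 0.0 (shut) to 1.0 (fully open).
Only numpy, scipy, OpenCV 4.12 (cv2) and the standard library are available. Lean on these libraries where they do the work, as an engineer would, in place of code of your own. Each camera call takes 0.05 s, during which the arm holds its last target.

## Task

Slide the dark bow-handle block along its lane in the clamping jig until it sits fully home against the end stop, pushing gently. Then turn the clamp's tee handle clockwise until you feel the foot bite on the block and the resistance climb, give it about a quarter of a turn more and no further (the wood dents), and let go, leaving the block still home and nothing else on the bench disturbed.

Things in the scene. Friction and masses are not known exactly. Their poses are not given: they have to be found in the camera images.
- jig: clamping jig fixed on the bench: plywood baseboard 280 x 150 x 22 mm (x -160 to +120 mm; its top, the bed, at z = 22 mm), a lane 41 mm wide along its x axis between two wooden rails 10 mm wide and 12 mm high (x -150 to +75 mm), an end stop at the +x end and a dark steel bridge over the lane. Origin on the bench top under the screw's axis; x along the lane towards the stop, z up
- stop_face (a point): middle of the face of the end stop that the block is to touch, at (75, 0, 36) mm in the jig's frame; the stop is wood, 61 mm wide, 22 mm high above the bed
- bridge_top (a point): top of the bridge's boss, on the screw's axis, at (0, 0, 98) mm in the jig's frame; bridge 30 mm wide, legs at y = +-46 mm. Feel at the handle: the screw runs free at 0.05 Nm or less; as the foot touches, the torque jumps within 0.1 rad to about 0.3 Nm in turning (0.2 Nm stays while the hand holds still). The foot's force on the block grows by about 36 N per radian, 56 N in a quarter turn
- handle_block: the work: a plain dark wood block 150 x 38 x 28 mm, about 110 g, loose, lying flat on the bed between the rails (1.5 mm play each side, its top 16 mm above the rails), 28 to 60 mm short of the stop. Origin under its centre; x along its length, towards the stop
- block_centre (a point): centre of the block, half-way up (36 mm above the bench); when home it lies at x = 0, y = 0 (+-1.5 mm) in the jig's frame
- block_tail (a point): middle of the block's end face away from the stop, the face to push, half-way up (36 mm above the bench)
- clamp: the clamp: the steel bridge, fixed on the jig, with the screw it carries: spindle 12 mm across, tee handle on top, leather-faced swivel foot 20 mm across below. The screw turns about the jig's z axis; clockwise from above it sinks 4 mm a turn; it holds itself where it is left. It starts backed off by an unknown amount, 0.1 to 0.7 turn short of touching the block. Origin as the jig's
- tee_handle (a point): centre of the black plastic tee handle's bar, on the screw's axis, 130 to 138 mm above the bench (how high it sits on the spindle differs by some mm, so its height does not tell where the foot is): bar 60 mm long along this point's x axis, 14 mm wide (y), 22 mm tall (z); pinch it from above across the 14 mm or the 60 mm. It gives about 0.1 rad in twist under load
- offcut: bystander: short dark wood offcut, 85 x 38 x 28 mm, on the bench on the robot's side of the jig; origin under its centre
- ferrule: bystander: short black tube, 22 mm across and 28 mm tall, standing on the corner of the jig's baseboard beside the end stop; origin under its centre
- try_square: bystander: try square, wooden stock 100 mm, steel blade 140 mm pointing away from the robot, on the bench beyond the stop end of the jig; origin under the middle of the stock
- rasp: bystander: rasp with a round wooden handle, 310 mm long, on the bench along the far side of the jig; origin under its middle
- varnish_tin: bystander: metal tin, 86 mm across and 105 mm tall; origin under its centre
- nock_jar: bystander: glass jar with a steel cap, 60 mm across and 75 mm tall; origin under its centre
- mug: bystander: green mug, 80 mm across and 90 mm tall; origin under its centre
Not all that is in view belongs to the job. What is shaped like the handle_block but orange or turquoise is not meant.

How it is judged:
By the outcome, as a careful person would: the job done as asked, in the order asked, and still so for the second after the job is handed in, with the robot touching nothing.
It also fails if it takes over 72 s, if anything falls off the work surface, if the arm or the gripper's body presses on something with over 40 N, if the wrist force passes 120 N, or if a joint passes its speed limit or range.

## Working session

There is one attempt and no reset: what is moved stays moved. The work goes in short steps, Python scripts to look and compute and a tool call to move; the robot and the scene stay as the last step left them, time stands still between calls to the robot, and variables do not carry over. Pictures are saved under pics/ and viewed, and the job is handed in when it is done.

Besides the shell and the picture viewer there is one more tool, called after "Emit:" as name([rows], argument=value, ...), one row to a line, values as JSON. step_arm: Moves the arm, as the interface text tells. Its arguments: {"type":"object","properties":{"deltas":{"type":"array"}},"required":["deltas"]}

```bash
mkdir -p pics; python3 - <<'E'
from station import env, imaging
import cv2,numpy as np
s=env.observe()
for k in s: print(k,np.round(s[k],4).tolist())
print(env.tcp_to_grasp)
for n in("top","side"):
    p,d=imaging.camera(n); cv2.imwrite(f"pics/{n}0.png",p[:,:,::-1]); np.save(f"pics/{n}0_d.npy",d)
    c=imaging.calibration(n); print(n,c); np.savez(f"pics/{n}_cal.npz",K=c["intrinsics"],T=c["camera_from_world"])
E
```

```text
time 0.0
joint_pos [-77.2414, 12.6751, 87.5249, -0.0008, 79.9104, -7.2246]
dq [-0.0176, -0.0029, -0.0202, -0.0231, -0.0595, -0.1427]
tau [0.0004, -49.4612, -38.7371, 0.07, 0.0574, -0.0001]
position [0.2135, -0.5871, 0.4036]
eef_rot [[0.9398, 0.3417, -0.0004], [0.3417, -0.9398, 0.0019], [0.0002, -0.0019, -1.0]]
ft_force [-0.0246, -0.7298, 0.5244]
torque [-0.0025, -0.0677, -0.0104]
opening 1.0052
0.1635
top {'intrinsics': array([[382.93676943,   0.        , 321.92933948],
       [  0.        , 382.93676943, 195.05949845],
       [  0.        ,   0.        ,   1.        ]]), 'camera_from_world': array([[-0.00665908, -0.9999191 ,  0.01083741, -0.00764934],
       [ 0.98144406, -0.00445837,  0.19169685, -0.52951174],
       [-0.19163303,  0.01191284,  0.98139435, -0.98170147],
       [ 0.        ,  0.        ,  0.        ,  1.        ]])}
side {'intrinsics': array([[361.98293653,   0.        , 317.59606034],
       [  0.        , 361.98293653, 203.99871932],
       [  0.        ,   0.        ,   1.        ]]), 'camera_from_world': array([[-0.94841696, -0.31697634,  0.00559229,  0.51027461],
       [ 0.21043486, -0.61624758,  0.75891771, -0.17056351],
       [-0.23711272,  0.72094724,  0.65116253, -0.95380629],
       [ 0.        ,  0.        ,  0.        ,  1.        ]])}
```

View pics/top0.png

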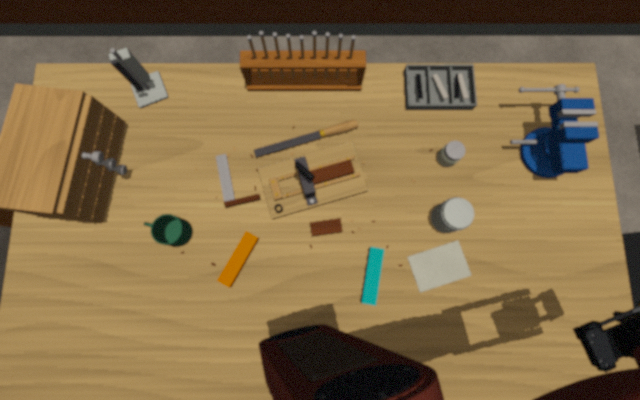

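View pics/side0.png

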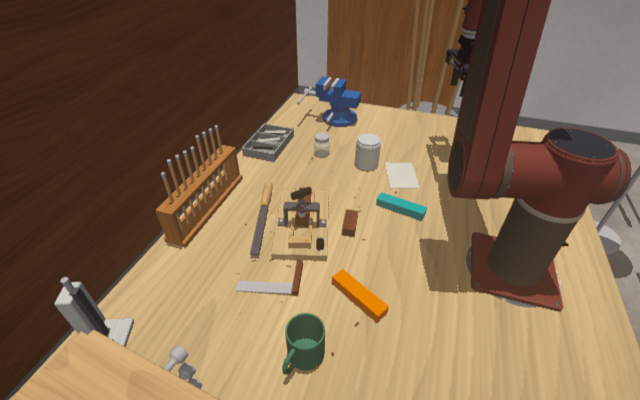

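Top view: the jig is around (312,180). The stop is at its left (275,188), the bridge and tee at (305,175), and the block shows at (332,172). The offcut is at (326,227), orange at (238,259), turquoise at (372,276), the ferrule at (279,208). I'll take close crops next.

```bash
python3 - <<'E'
import cv2
t=cv2.imread("pics/top0.png")[120:240,210:380]; s=cv2.imread("pics/side0.png")[170:270,230:370]
cv2.imwrite("pics/c_top0.png",cv2.resize(t,None,fx=4.7,fy=4.7,interpolation=cv2.INTER_CUBIC))
cv2.imwrite("pics/c_side0.png",cv2.resize(s,None,fx=5.6,fy=5.6,interpolation=cv2.INTER_CUBIC))
E
```

```text
(no output)
```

View pics/c_top0.png

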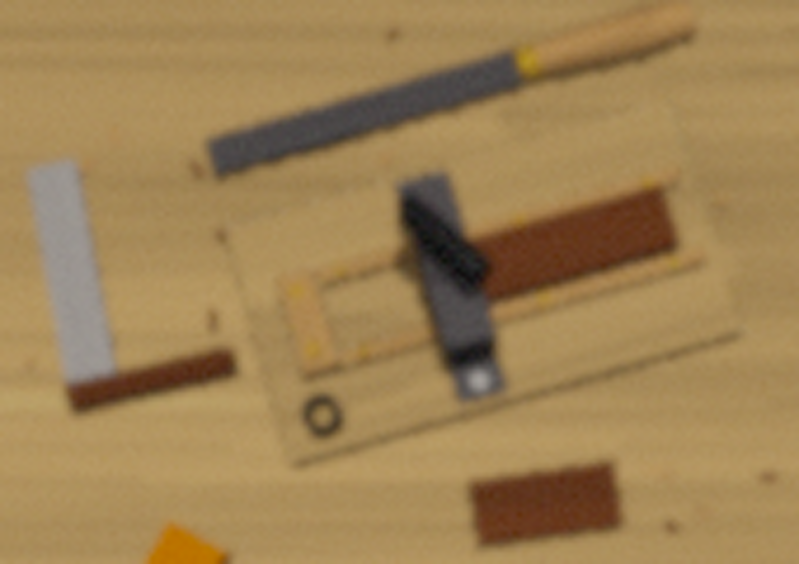

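View pics/c_side0.png

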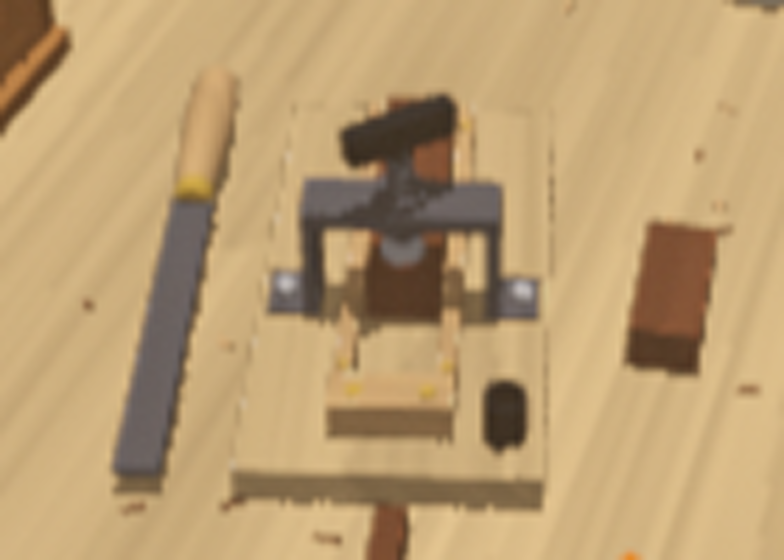

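Things that could be taken for the block: the dark block in the lane (332,172), the offcut (326,227), orange (238,259) and turquoise (372,276). I choose the one in the lane, between the rails and under the bridge; the crop confirms it, with its tail at about (353,167). Now I'll measure.

```bash
cat > h.py <<'E'
import numpy as np,cv2
def cal(n):
    z=np.load(f"pics/{n}_cal.npz"); return z["K"],z["T"]
def ray(n,uv):
    K,T=cal(n); uv=np.atleast_2d(uv).astype(float)
    d=np.c_[(uv[:,0]-K[0,2])/K[0,0],-(uv[:,1]-K[1,2])/K[1,1],-np.ones(len(uv))]
    R=T[:3,:3]; o=-R.T@T[:3,3]; return o,d@R
def onz(n,uv,z):
    o,d=ray(n,uv); t=(z-o[2])/d[:,2]; return o+d*t[:,None]
def cloud(n,D):
    h,w=D.shape; v,u=np.mgrid[:h,:w]; o,d=ray(n,np.c_[u.ravel(),v.ravel()])
    return (o+d*D.ravel()[:,None]).reshape(h,w,3)
def proj(n,P):
    K,T=cal(n); c=np.atleast_2d(P)@T[:3,:3].T+T[:3,3]
    return np.c_[K[0,0]*c[:,0]/-c[:,2]+K[0,2],-K[1,1]*c[:,1]/-c[:,2]+K[1,2]]
E
python3 - <<'E'
from h import *
t=cv2.imread("pics/top0.png"); D=np.load("pics/top0_d.npy"); C=cloud("top",D)
hsv=cv2.cvtColor(t,cv2.COLOR_BGR2HSV)
print("depth z table", np.round(np.nanmedian(C[250:270,280:340,2]),4), "bed",np.round(C[200:206,310:330,2].mean(),4),C[200:206,310:330,2].std())
for name,uv in dict(block=(332,172),offcut=(326,227),stop=(276,188),board=(320,195),rasp=(285,143),tee=(305,170)).items():
    print(name,hsv[uv[1],uv[0]],np.round(C[uv[1],uv[0]],4))
f=lambda u,v:((u+.5)/4.7-.5+210,(v+.5)/4.7-.5+120)
print("bed corners",np.round(onz("top",[f(228,232),f(295,462),f(738,335)],.022),4).tolist())
# block
m=((hsv[...,0]<10)&(hsv[...,1]>130)&(hsv[...,2]<140)).astype(np.uint8)
k=np.zeros_like(m);k[155:195,300:365]=1
m*=k; ys,xs=np.nonzero(m); print(len(xs))
W=onz("top",np.c_[xs,ys],.050)[:,:2]; np.save("pics/blk.npy",W)
r=cv2.minAreaRect((W*1000).astype(np.float32)); print("block",r,np.round(cv2.boxPoints(r),1).tolist())
# tee: dark pixels high
b=(t.max(2)<45).astype(np.uint8); kk=np.zeros_like(b);kk[150:190,290:320]=1;b*=kk
ys,xs=np.nonzero(b); W=onz("top",np.c_[xs,ys],.145)[:,:2]; r=cv2.minAreaRect((W*1000).astype(np.float32)); print("tee",len(xs),r,np.median(C[ys,xs,2]),np.percentile(C[ys,xs,2],[10,90]))
E
```

```text
depth z table 0.0006 bed 0.0208 0.00920773431480948
block [ 12 183 103] [ 0.5947 -0.0387  0.0465]
offcut [ 10 174  98] [ 0.4456 -0.0214  0.0282]
stop [ 18 135 174] [0.5505 0.114  0.0463]
board [ 19 118 175] [ 0.5356 -0.0056  0.0207]
rasp [163  23  76] [0.6889 0.0938 0.0156]
tee [171  48  37] [0.575  0.0321 0.1435]
bed corners [[0.6106, 0.1677, 0.022], [0.472, 0.1252, 0.022], [0.5465, -0.1355, 0.022]]
25
block ((593.685791015625, -35.17063903808594), (27.240407943725586, 108.89236450195312), 14.245756149291992) [[567.0999755859375, 14.199999809265137], [593.9000244140625, -91.30000305175781], [620.2999877929688, -84.5999984741211], [593.5, 21.0]]
tee 147 ((570.9217529296875, 35.847389221191406), (57.41181945800781, 17.727617263793945), 44.14141082763672) 0.14406812362061194 [0.10016394 0.14637172]
```

```bash
python3 - <<'E'
from h import *
t=cv2.imread("pics/top0.png"); D=np.load("pics/top0_d.npy"); C=cloud("top",D)
hsv=cv2.cvtColor(t,cv2.COLOR_BGR2HSV)
m=((hsv[...,0]<14)&(hsv[...,1]>155)&(hsv[...,2]<130)).astype(np.uint8)
k=np.zeros_like(m);k[155:192,300:365]=1;m*=k
n,l,st,_=cv2.connectedComponentsWithStats(m); i=1+np.argmax(st[1:,4]); print(st[i])
ys,xs=np.nonzero(l==i)
W=onz("top",np.c_[xs,ys],.050)[:,:2]
r=cv2.minAreaRect((W*1000).astype(np.float32)); print("block",r,np.round(cv2.boxPoints(r),1).tolist())
k=np.zeros_like(m);k[215:240,300:350]=1
m2=((hsv[...,0]<14)&(hsv[...,1]>155)&(hsv[...,2]<130)).astype(np.uint8)*k; ys,xs=np.nonzero(m2); W=onz("top",np.c_[xs,ys],.028)[:,:2]
r=cv2.minAreaRect((W*1000).astype(np.float32)); print("offcut (85x38)",r)
# side: bed
S=cv2.imread("pics/side0.png"); 
g=lambda u,v:((u+.5)/5.6-.5+230,(v+.5)/5.6-.5+170)
pts=[g(233,478),g(542,490)]
print("side bed corners stop end", np.round(onz("side",pts,.022),4).tolist())
print("stop top corners",np.round(onz("side",[g(328,402),g(452,407)],.044),4).tolist())
print("tee ends side", np.round(onz("side",[g(352,140),g(448,110)],.145),4).tolist())
f=lambda u,v:((u+.5)/4.7-.5+210,(v+.5)/4.7-.5+120)
print("stop top corners top",np.round(onz("top",[f(283,285),f(312,375),f(338,358),f(310,275)],.044),4).tolist())
big=cv2.resize(t[150:220,250:370],None,fx=6.6,fy=6.6,interpolation=cv2.INTER_CUBIC)
cv2.imwrite("pics/z1.png",big)
E
```

```text
[311 161  42  22 502]
block ((594.9995727539062, -38.52163314819336), (36.75629806518555, 112.83848571777344), 16.470561981201172) [[561.4000244140625, 10.399999618530273], [593.4000244140625, -97.80000305175781], [628.5999755859375, -87.4000015258789], [596.5999755859375, 20.799999237060547]]
offcut (85x38) ((446.049560546875, -20.36135482788086), (33.451107025146484, 78.84187316894531), 7.330626964569092)
side bed corners stop end [[0.6084, 0.1765, 0.022], [0.4681, 0.1367, 0.022]]
stop top corners [[0.5757, 0.1355, 0.044], [0.5188, 0.1196, 0.044]]
tee ends side [[0.5879, 0.0623, 0.145], [0.5528, 0.0262, 0.145]]
stop top corners top [[0.5728, 0.1315, 0.044], [0.5195, 0.1137, 0.044], [0.5294, 0.0989, 0.044], [0.5787, 0.1159, 0.044]]
```

View pics/z1.png

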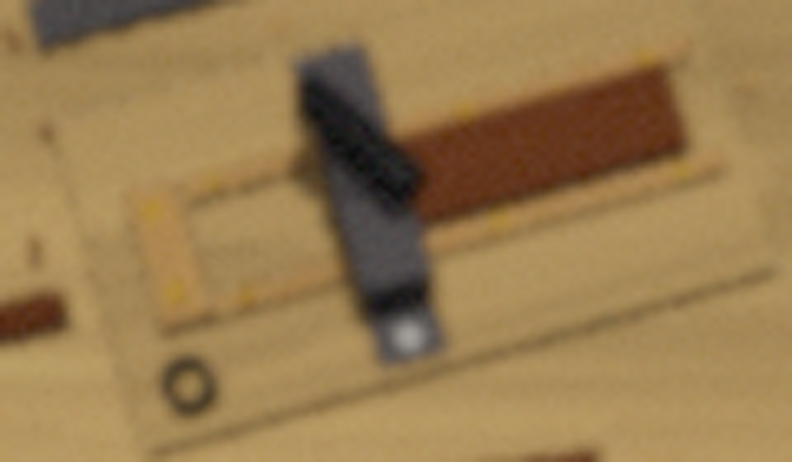

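The jig's x axis in the world is about (-0.281, 0.960), i.e. 16.3° off +y. The screw axis is about (0.571, 0.037). The block tail is about (0.611, -0.093), 134 mm from the screw, which agrees with the 28–60 mm gap. I'll go above and behind the tail with the jaws across the lane, shut.

Emit:
step_arm([
  {"dx": 0.41,"dy": 0.45,"dz": 0,"wz": 86.3,"grip": -1},
  {"dx": 0.41,"dy": 0.45,"dz": 0,"wz": 86.3,"grip": -1},
  {"dx": 0.41,"dy": 0.45,"dz": 0,"wz": 86.3,"grip": -1},
  {"dx": 0.41,"dy": 0.45,"dz": 0,"wz": 86.3,"grip": -1},
  {"dx": 0.41,"dy": 0.45,"dz": 0,"wz": 86.3,"grip": -1},
  {"dx": 0.41,"dy": 0.45,"dz": 0,"wz": 86.3,"grip": -1},
  {"dx": 0.41,"dy": 0.45,"dz": 0,"wz": 86.3,"grip": -1},
  {"dx": 0.41,"dy": 0.45,"dz": 0,"wz": 86.3,"grip": -1},
  {"dx": 0.41,"dy": 0.45,"dz": 0,"wz": 86.3,"grip": -1},
  {"dx": 0.41,"dy": 0.45,"dz": 0,"wz": 86.3,"grip": -1},
  {"dx": 0.41,"dy": 0.45,"dz": 0,"wz": 86.3,"grip": -1},
  {"dx": 0.41,"dy": 0.45,"dz": 0,"wz": 86.3,"grip": -1},
])

```text
invalid input
```

Emit:
step_arm([
  {"dx": 0.05,"dy": 0.05,"dz": 0.0,"wx": 0.0,"wy": 0.0,"wz": 8.0,"grip": -1.0},
])

```text
time: 0.2
position: [0.246, -0.5542, 0.4033]
eef_rot: [[0.885, 0.466, -0.002], [0.466, -0.885, 0.001], [-0.002, -0.002, -1.0]]
ft_force: [1.4, -0.2, -0.1]
opening: 0.968
```

Emit:
step_arm([
  {"dx": 0.376,"dy": 0.42,"dz": 0.0,"wx": 0.0,"wy": 0.0,"wz": 78.5,"grip": -1.0},
  {"dx": 0.376,"dy": 0.42,"dz": 0.0,"wx": 0.0,"wy": 0.0,"wz": 78.5,"grip": -1.0},
  {"dx": 0.376,"dy": 0.42,"dz": 0.0,"wx": 0.0,"wy": 0.0,"wz": 78.5,"grip": -1.0},
  {"dx": 0.376,"dy": 0.42,"dz": 0.0,"wx": 0.0,"wy": 0.0,"wz": 78.5,"grip": -1.0},
  {"dx": 0.376,"dy": 0.42,"dz": 0.0,"wx": 0.0,"wy": 0.0,"wz": 78.5,"grip": -1.0},
  {"dx": 0.376,"dy": 0.42,"dz": 0.0,"wx": 0.0,"wy": 0.0,"wz": 78.5,"grip": -1.0},
  {"dx": 0.376,"dy": 0.42,"dz": 0.0,"wx": 0.0,"wy": 0.0,"wz": 78.5,"grip": -1.0},
  {"dx": 0.376,"dy": 0.42,"dz": 0.0,"wx": 0.0,"wy": 0.0,"wz": 78.5,"grip": -1.0},
  {"dx": 0.376,"dy": 0.42,"dz": 0.0,"wx": 0.0,"wy": 0.0,"wz": 78.5,"grip": -1.0},
  {"dx": 0.376,"dy": 0.42,"dz": 0.0,"wx": 0.0,"wy": 0.0,"wz": 78.5,"grip": -1.0},
  {"dx": 0.376,"dy": 0.42,"dz": 0.0,"wx": 0.0,"wy": 0.0,"wz": 78.5,"grip": -1.0},
  {"dx": 0.376,"dy": 0.42,"dz": 0.0,"wx": 0.0,"wy": 0.0,"wz": 78.5,"grip": -1.0},
])

```text
time: 1.4
position: [0.6241, -0.1299, 0.4025]
eef_rot: [[-0.284, 0.959, -0.001], [0.959, 0.284, -0.0], [-0.0, -0.001, -1.0]]
ft_force: [-0.2, -0.5, -0.2]
opening: 0.013
```

Emit:
step_arm([
  {"dx": -0.002,"dy": -0.001,"dz": -0.05,"wx": 0.0,"wy": 0.0,"wz": 0.0,"grip": -1.0},
  {"dx": -0.002,"dy": -0.001,"dz": -0.1,"wx": 0.0,"wy": 0.0,"wz": 0.0,"grip": -1.0},
  {"dx": -0.002,"dy": -0.001,"dz": -0.14,"wx": 0.0,"wy": 0.0,"wz": 0.0,"grip": -1.0},
  {"dx": -0.002,"dy": -0.001,"dz": -0.17,"wx": 0.0,"wy": 0.0,"wz": 0.0,"grip": -1.0},
  {"dx": -0.002,"dy": -0.001,"dz": -0.182,"wx": 0.0,"wy": 0.0,"wz": 0.0,"grip": -1.0},
  {"dx": -0.002,"dy": -0.001,"dz": -0.182,"wx": 0.0,"wy": 0.0,"wz": 0.0,"grip": -1.0},
])

```text
time: 2.0
position: [0.621, -0.131, 0.2183]
eef_rot: [[-0.284, 0.959, -0.005], [0.959, 0.284, 0.001], [0.002, -0.005, -1.0]]
ft_force: [-0.2, -0.2, 0.4]
opening: 0.008
```

```bash
cat > look.py <<'E'
import sys,cv2,numpy as np
from station import env,imaging
tag=sys.argv[1]
o=[]
for n,(a,b,c,d) in (("top",(120,240,220,380)),("side",(160,270,230,370))):
    p,D=imaging.camera(n); cv2.imwrite(f"pics/{n}{tag}.png",p[:,:,::-1]); np.save(f"pics/{n}{tag}_d.npy",D)
    q=p[a:b,c:d,::-1]; o.append(cv2.resize(q,(395,int(395*q.shape[0]/q.shape[1])),interpolation=cv2.INTER_CUBIC))
h=max(i.shape[0] for i in o); o=[cv2.copyMakeBorder(i,0,h-i.shape[0],0,5,0) for i in o]
cv2.imwrite(f"pics/both{tag}.png",np.hstack(o))
s=env.observe(); print(s["time"],np.round(s["position"],4),np.round(s["ft_force"],2),np.round(s["torque"],3))
E
python3 look.py 1
```

```text
2.1 [ 0.6228 -0.1314  0.2221] [ 0.43 -0.37  0.71] [ 0.028 -0.128 -0.012]
```

View pics/both1.png

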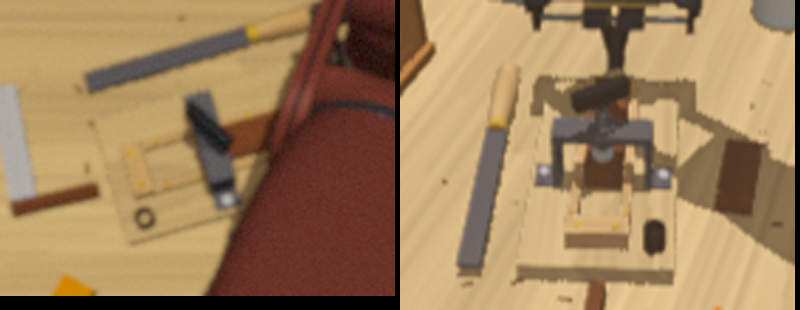

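Emit:
step_arm([
  {"dx": -0.0014,"dy": 0.0048,"dz": -0.001,"wx": 0.0,"wy": 0.0,"wz": 0.0,"grip": -1.0},
  {"dx": -0.0028,"dy": 0.0096,"dz": -0.002,"wx": 0.0,"wy": 0.0,"wz": 0.0,"grip": -1.0},
  {"dx": -0.0042,"dy": 0.0144,"dz": -0.002,"wx": 0.0,"wy": 0.0,"wz": 0.0,"grip": -1.0},
  {"dx": -0.0056,"dy": 0.0192,"dz": -0.002,"wx": 0.0,"wy": 0.0,"wz": 0.0,"grip": -1.0},
  {"dx": -0.007,"dy": 0.024,"dz": -0.002,"wx": 0.0,"wy": 0.0,"wz": 0.0,"grip": -1.0},
  {"dx": -0.0084,"dy": 0.0288,"dz": -0.002,"wx": 0.0,"wy": 0.0,"wz": 0.0,"grip": -1.0},
  {"dx": -0.0098,"dy": 0.0336,"dz": -0.002,"wx": 0.0,"wy": 0.0,"wz": 0.0,"grip": -1.0},
  {"dx": -0.0112,"dy": 0.0384,"dz": -0.002,"wx": 0.0,"wy": 0.0,"wz": 0.0,"grip": -1.0},
  {"dx": -0.0126,"dy": 0.0432,"dz": -0.002,"wx": 0.0,"wy": 0.0,"wz": 0.0,"grip": -1.0},
  {"dx": -0.014,"dy": 0.048,"dz": -0.002,"wx": 0.0,"wy": 0.0,"wz": 0.0,"grip": -1.0},
])

```text
time: 3.1
position: [0.6088, -0.0831, 0.2202]
eef_rot: [[-0.284, 0.959, 0.001], [0.959, 0.284, -0.001], [-0.002, 0.001, -1.0]]
ft_force: [0.6, -0.9, 0.5]
opening: 0.006
```

```bash
python3 look.py 2
```

```text
3.2 [ 0.6085 -0.0827  0.2199] [-0.64  1.12  0.31] [ 0.016 -0.123  0.013]
```

View pics/both2.png

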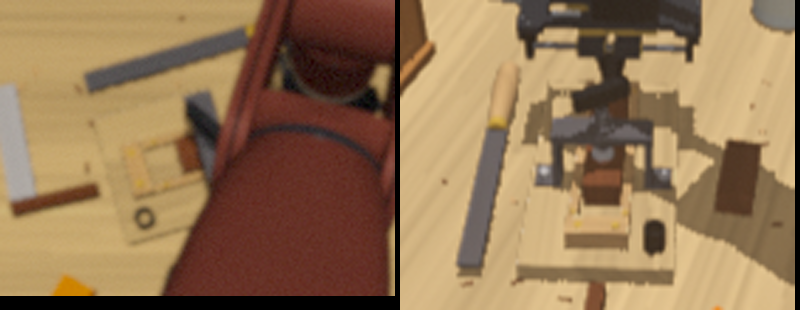

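The block is moving with the finger; its front at (183,152) is about 35 mm short of the stop. I'll keep going, then slow down.

Emit:
step_arm([
  {"dx": -0.0011,"dy": 0.0038,"dz": 0.0,"wx": 0.0,"wy": 0.0,"wz": 0.0,"grip": -1.0},
  {"dx": -0.0022,"dy": 0.0077,"dz": 0.0,"wx": 0.0,"wy": 0.0,"wz": 0.0,"grip": -1.0},
  {"dx": -0.0034,"dy": 0.0115,"dz": 0.0,"wx": 0.0,"wy": 0.0,"wz": 0.0,"grip": -1.0},
  {"dx": -0.0045,"dy": 0.0154,"dz": 0.0,"wx": 0.0,"wy": 0.0,"wz": 0.0,"grip": -1.0},
  {"dx": -0.0056,"dy": 0.0192,"dz": 0.0,"wx": 0.0,"wy": 0.0,"wz": 0.0,"grip": -1.0},
  {"dx": -0.0065,"dy": 0.022,"dz": 0.0,"wx": 0.0,"wy": 0.0,"wz": 0.0,"grip": -1.0},
  {"dx": -0.007,"dy": 0.024,"dz": 0.0,"wx": 0.0,"wy": 0.0,"wz": 0.0,"grip": -1.0},
])

```text
time: 3.9
position: [0.6014, -0.0583, 0.2199]
eef_rot: [[-0.285, 0.959, 0.0], [0.959, 0.285, -0.0], [-0.001, 0.0, -1.0]]
ft_force: [0.8, -0.8, 0.3]
opening: 0.003
```

```bash
python3 look.py 3
```

```text
4.0 [ 0.6014 -0.0583  0.2198] [ 1.08 -0.67  0.35] [ 0.025 -0.143  0.036]
```

View pics/both3.png

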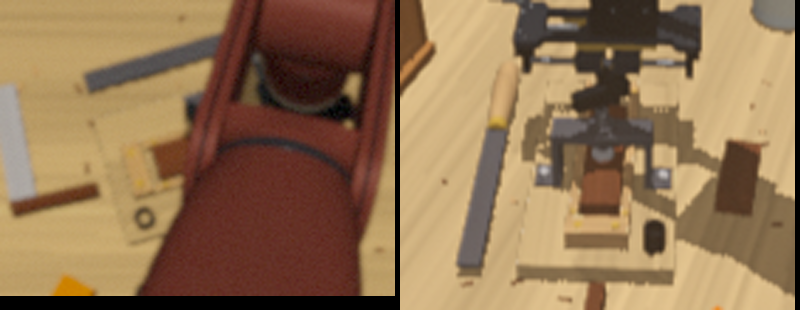

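The block front at (152,163) is now roughly 8–12 mm short of the stop, so I'll slow down.

Emit:
step_arm([
  {"dx": -0.0004,"dy": 0.0014,"dz": 0.0,"wx": 0.0,"wy": 0.0,"wz": 0.0,"grip": -1.0},
  {"dx": -0.0008,"dy": 0.0029,"dz": 0.0,"wx": 0.0,"wy": 0.0,"wz": 0.0,"grip": -1.0},
  {"dx": -0.0013,"dy": 0.0043,"dz": 0.0,"wx": 0.0,"wy": 0.0,"wz": 0.0,"grip": -1.0},
  {"dx": -0.0017,"dy": 0.0058,"dz": 0.0,"wx": 0.0,"wy": 0.0,"wz": 0.0,"grip": -1.0},
])

```text
time: 4.4
position: [0.5997, -0.0524, 0.2198]
eef_rot: [[-0.285, 0.959, 0.0], [0.959, 0.285, -0.0], [-0.0, 0.0, -1.0]]
ft_force: [0.4, -1.0, 0.3]
opening: 0.005
```

Emit:
step_arm([
  {"dx": -0.0003,"dy": 0.001,"dz": 0.0,"wx": 0.0,"wy": 0.0,"wz": 0.0,"grip": -1.0},
  {"dx": -0.0006,"dy": 0.002,"dz": 0.0,"wx": 0.0,"wy": 0.0,"wz": 0.0,"grip": -1.0},
])

```text
time: 4.6
position: [0.599, -0.0504, 0.2198]
eef_rot: [[-0.285, 0.959, 0.0], [0.959, 0.285, -0.0], [-0.0, 0.0, -1.0]]
ft_force: [0.7, -0.0, -0.1]
opening: 0.005
```

Emit:
step_arm([
  {"dx": -0.0003,"dy": 0.001,"dz": 0.0,"wx": 0.0,"wy": 0.0,"wz": 0.0,"grip": -1.0},
  {"dx": -0.0006,"dy": 0.002,"dz": 0.0,"wx": 0.0,"wy": 0.0,"wz": 0.0,"grip": -1.0},
])

```text
time: 4.8
position: [0.5984, -0.0483, 0.2198]
eef_rot: [[-0.285, 0.959, 0.0], [0.959, 0.285, -0.0], [-0.0, 0.0, -1.0]]
ft_force: [-0.0, -0.2, 0.6]
opening: 0.005
```

Emit:
step_arm([
  {"dx": -0.0003,"dy": 0.001,"dz": 0.0,"wx": 0.0,"wy": 0.0,"wz": 0.0,"grip": -1.0},
  {"dx": -0.0006,"dy": 0.002,"dz": 0.0,"wx": 0.0,"wy": 0.0,"wz": 0.0,"grip": -1.0},
])

```text
time: 5.0
position: [0.5982, -0.0473, 0.2202]
eef_rot: [[-0.285, 0.958, 0.002], [0.958, 0.285, -0.003], [-0.003, 0.001, -1.0]]
ft_force: [0.3, -8.7, -0.1]
opening: 0.004
```

Emit:
step_arm([
  {"dx": -0.0003,"dy": 0.001,"dz": 0.0,"wx": 0.0,"wy": 0.0,"wz": 0.0,"grip": -1.0},
  {"dx": -0.0006,"dy": 0.002,"dz": 0.0,"wx": 0.0,"wy": 0.0,"wz": 0.0,"grip": -1.0},
])

```text
time: 5.2
position: [0.5981, -0.0467, 0.2207]
eef_rot: [[-0.285, 0.958, 0.004], [0.958, 0.285, -0.006], [-0.007, 0.002, -1.0]]
ft_force: [1.6, -10.9, -0.6]
opening: 0.002
```

```bash
python3 look.py 4
```

```text
5.3 [ 0.5981 -0.0467  0.2208] [ 0.9  -7.91  0.45] [-1.498 -0.365 -0.022]
```

View pics/both4.png

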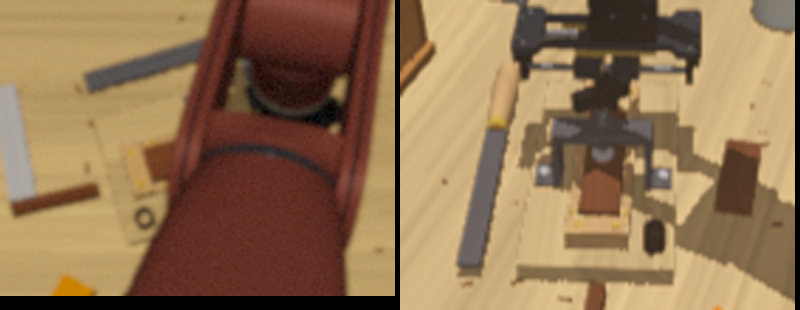

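The force jumped to about 10 N and the motion stopped; the block shows against the stop at (147,165) in the top view. It is home. I'll back off, then rise to 0.36 while clear of the tee, and look.

Emit:
step_arm([
  {"dx": 0.003,"dy": -0.01,"dz": 0.0,"wx": 0.0,"wy": 0.0,"wz": 0.0,"grip": -1.0},
  {"dx": 0.0115,"dy": -0.04,"dz": 0.0,"wx": 0.0,"wy": 0.0,"wz": 0.0,"grip": -1.0},
  {"dx": 0.02,"dy": -0.07,"dz": 0.03,"wx": 0.0,"wy": 0.0,"wz": 0.0,"grip": -0.2},
  {"dx": 0.026,"dy": -0.09,"dz": 0.07,"wx": 0.0,"wy": 0.0,"wz": 0.0,"grip": -0.2},
  {"dx": 0.029,"dy": -0.1,"dz": 0.12,"wx": 0.0,"wy": 0.0,"wz": 0.0,"grip": -0.2},
  {"dx": 0.029,"dy": -0.1,"dz": 0.15,"wx": 0.0,"wy": 0.0,"wz": 0.0,"grip": -0.2},
])

```text
time: 5.9
position: [0.6278, -0.1487, 0.3747]
eef_rot: [[-0.283, 0.959, 0.007], [0.959, 0.283, -0.007], [-0.009, 0.005, -1.0]]
ft_force: [0.5, -0.1, 0.2]
opening: 0.281
```

```bash
python3 look.py 5; python3 - <<'E'
from h import *
t=cv2.imread("pics/top5.png")[150:205,255:345]; s=cv2.imread("pics/side5.png")[175:260,260:345]
a=cv2.resize(t,None,fx=4.6,fy=4.6,interpolation=cv2.INTER_CUBIC); b=cv2.resize(s,None,fx=4.5,fy=4.5,interpolation=cv2.INTER_CUBIC)
h=max(a.shape[0],b.shape[0]); a,b=[cv2.copyMakeBorder(i,0,h-i.shape[0],0,0,0) for i in(a,b)]
cv2.imwrite("pics/z5.png",np.hstack([a,b]))
E
```

```text
6.0 [ 0.6287 -0.1479  0.3778] [ 0.82 -0.61  0.83] [ 0.017 -0.128 -0.019]
```

View pics/z5.png

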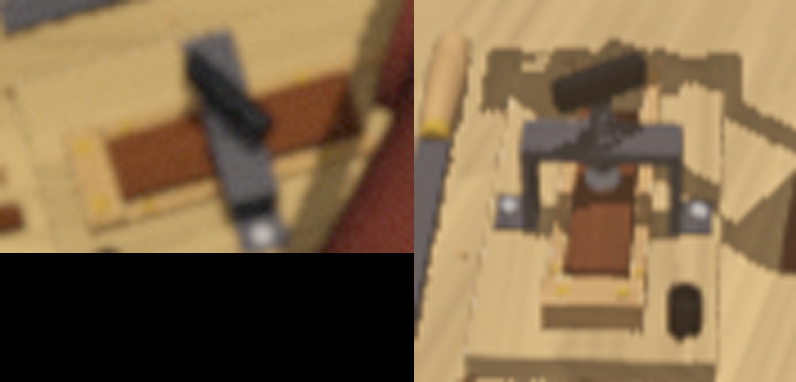

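The block's front edge is against the stop at (115,165) in the crop. Now the tee: dark mask in both views.

```bash
python3 - <<'E'
from h import *
cs={}
for n,box in (("top",(155,185,292,318)),("side",(183,203,286,303+102-0))):
    im=cv2.imread(f"pics/{n}0.png"); D=np.load(f"pics/{n}0_d.npy"); C=cloud(n,D)
    if n=="side": box=(184,202,288,315)
    a,b,c,d=box
    m=np.zeros(im.shape[:2],np.uint8); m[a:b,c:d]=((im[a:b,c:d].max(2)<62)&(C[a:b,c:d,2]>.117)&(C[a:b,c:d,2]<.16))
    nn,l,st,ce=cv2.connectedComponentsWithStats(m); i=1+np.argmax(st[1:,4]); m=(l==i)
    ys,xs=np.nonzero(m); r=cv2.minAreaRect(np.c_[xs,ys].astype(np.float32))
    P=C[ys,xs]; print(n,st[i],r,"cloud med",np.round(np.median(P,0),4),"z90",np.percentile(P[:,2],[5,50,95]).round(4))
    cs[n]=r[0]
    top=P[P[:,2]>np.median(P[:,2])-.006]
    print("   rect on cloud xy",cv2.minAreaRect((top[:,:2]*1000).astype(np.float32)))
    for z in(.134,.145):
        W=onz(n,np.c_[xs,ys],z)[:,:2]*1000; print("   z",z,cv2.minAreaRect(W.astype(np.float32)))
o1,d1=ray("top",cs["top"]);o2,d2=ray("side",cs["side"])
A=np.c_[d1[0],-d2[0]]; t=np.linalg.lstsq(A,o2-o1,rcond=None)[0]
print("tri",(o1+d1[0]*t[0]).round(4),(o2+d2[0]*t[1]).round(4))
E
```

```text
top [296 162  18  19 142] ((303.61767578125, 171.0294189453125), (23.320026397705078, 6.6163787841796875), 40.601295471191406) cloud med [0.572  0.0345 0.1442] z90 [0.1329 0.1442 0.1473]
   rect on cloud xy ((574.16552734375, 35.59776306152344), (57.311309814453125, 14.278337478637695), 48.545265197753906)
   z 0.134 ((575.0526733398438, 36.0439453125), (59.54295349121094, 16.82064437866211), 48.38420486450195)
   z 0.145 ((572.1752319335938, 35.638023376464844), (58.839412689208984, 16.621889114379883), 48.384334564208984)
side [292 195   8   4  14] ((295.33782958984375, 196.9729766845703), (7.233555316925049, 2.7947826385498047), 9.462322235107422) cloud med [0.5858 0.0551 0.1329] z90 [0.1283 0.1329 0.1396]
   rect on cloud xy ((583.757080078125, 52.695499420166016), (19.781452178955078, 4.540342330932617), 47.36294937133789)
   z 0.134 ((583.1338500976562, 56.786766052246094), (20.527921676635742, 11.364411354064941), 4.271140098571777)
   z 0.145 ((577.9454345703125, 69.10997772216797), (20.159915924072266, 11.160701751708984), 4.271147727966309)
tri [0.5799 0.0366 0.1149] [0.59   0.0384 0.1176]
```

```bash
python3 -c "
from h import *
print(proj('side',[[.574,.035,.134]]),proj('top',[[.574,.035,.145]]))"
```

```text
[[301.12994124 192.75784838]] [[303.81213127 170.25194946]]
```

Emit:
step_arm([
  {"dx": -0.013,"dy": 0.045,"dz": 0.0,"wx": 0.0,"wy": 0.0,"wz": 8.5,"grip": 0.0},
  {"dx": -0.027,"dy": 0.09,"dz": 0.0,"wx": 0.0,"wy": 0.0,"wz": 17.0,"grip": 0.0},
  {"dx": -0.04,"dy": 0.135,"dz": 0.0,"wx": 0.0,"wy": 0.0,"wz": 25.5,"grip": 0.0},
  {"dx": -0.05,"dy": 0.17,"dz": 0.0,"wx": 0.0,"wy": 0.0,"wz": 34.0,"grip": 0.0},
  {"dx": -0.0547,"dy": 0.183,"dz": 0.0,"wx": 0.0,"wy": 0.0,"wz": 42.5,"grip": 0.0},
  {"dx": -0.0547,"dy": 0.183,"dz": 0.0,"wx": 0.0,"wy": 0.0,"wz": 51.0,"grip": 0.0},
  {"dx": -0.0547,"dy": 0.183,"dz": 0.0,"wx": 0.0,"wy": 0.0,"wz": 59.5,"grip": 0.0},
  {"dx": -0.0547,"dy": 0.183,"dz": 0.0,"wx": 0.0,"wy": 0.0,"wz": 68.0,"grip": 0.0},
  {"dx": -0.0547,"dy": 0.183,"dz": 0.0,"wx": 0.0,"wy": 0.0,"wz": 76.5,"grip": 0.0},
  {"dx": -0.0547,"dy": 0.183,"dz": 0.0,"wx": 0.0,"wy": 0.0,"wz": 85.0,"grip": 0.0},
  {"dx": -0.0547,"dy": 0.183,"dz": 0.0,"wx": 0.0,"wy": 0.0,"wz": 93.5,"grip": 0.0},
  {"dx": -0.0547,"dy": 0.183,"dz": 0.0,"wx": 0.0,"wy": 0.0,"wz": 102.0,"grip": 0.0},
])

```text
time: 7.2
position: [0.5737, 0.0353, 0.3764]
eef_rot: [[-0.876, -0.483, 0.004], [-0.483, 0.875, 0.016], [-0.011, 0.013, -1.0]]
ft_force: [0.2, -0.3, 0.3]
opening: 0.5
```

Emit:
step_arm([
  {"dx": 0.0003,"dy": -0.0003,"dz": 0.0,"wx": -0.5,"wy": 0.2,"wz": 8.5,"grip": 0.0},
  {"dx": 0.0003,"dy": -0.0003,"dz": 0.0,"wx": -0.9,"wy": 0.2,"wz": 17.0,"grip": 0.0},
  {"dx": 0.0003,"dy": -0.0003,"dz": -0.01,"wx": -0.9,"wy": 0.2,"wz": 19.1,"grip": 0.0},
  {"dx": 0.0003,"dy": -0.0003,"dz": -0.02,"wx": -0.9,"wy": 0.2,"wz": 19.1,"grip": 0.0},
  {"dx": 0.0003,"dy": -0.0003,"dz": -0.025,"wx": -0.9,"wy": 0.2,"wz": 19.1,"grip": 0.0},
])

```text
time: 7.7
position: [0.5733, 0.0351, 0.3492]
eef_rot: [[-0.67, -0.742, -0.006], [-0.742, 0.67, 0.001], [0.003, 0.005, -1.0]]
ft_force: [-0.2, -0.4, 0.3]
opening: 0.496
```

```bash
python3 look.py 6; python3 - <<'E'
from station import env; import numpy as np
s=env.observe(); print(np.round(s["eef_rot"],4),s["joint_pos"])
import cv2
s=cv2.imread("pics/side6.png")[130:230,240:360]; cv2.imwrite("pics/z6.png",cv2.resize(s,None,fx=5,fy=5,interpolation=cv2.INTER_CUBIC))
E
```

```text
7.8 [0.5734 0.035  0.3496] [ 0.35 -1.31 -0.41] [ 0.108 -0.088 -0.009]
[[-0.67   -0.7424 -0.006 ]
 [-0.7424  0.67    0.0013]
 [ 0.0031  0.0053 -1.    ]] [-4.38021502e+00  8.48528930e+00  9.82755507e+01  4.71038529e-02
  7.35888800e+01 -1.42328220e+02]
```

View pics/z6.png

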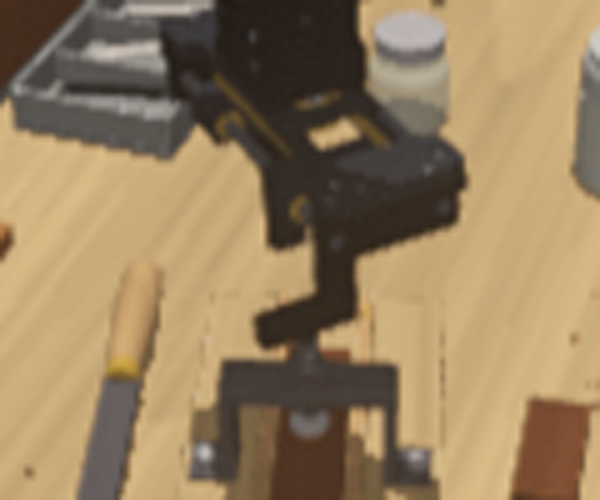

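The fingers sit either side of the bar, above it, with one at (285,235) and one at (335,270) in the crop. I'll descend and close.

Emit:
step_arm([
  {"dx": 0.0004,"dy": 0.0,"dz": -0.02,"wx": 0.0,"wy": -0.3,"wz": 0.0,"grip": 0.0},
  {"dx": 0.0004,"dy": 0.0,"dz": -0.04,"wx": 0.0,"wy": -0.3,"wz": 0.0,"grip": 0.0},
  {"dx": 0.0004,"dy": 0.0,"dz": -0.051,"wx": 0.0,"wy": -0.3,"wz": 0.0,"grip": 0.0},
  {"dx": 0.0004,"dy": 0.0,"dz": -0.051,"wx": 0.0,"wy": -0.3,"wz": 0.0,"grip": 0.0},
])

```text
time: 8.2
position: [0.5731, 0.0351, 0.2968]
eef_rot: [[-0.67, -0.742, -0.004], [-0.742, 0.67, 0.002], [0.002, 0.004, -1.0]]
ft_force: [0.0, 1.3, -0.4]
opening: 0.499
```

Emit:
step_arm([
  {"dx": 0.0,"dy": 0.0,"dz": 0.0,"wx": 0.0,"wy": 0.0,"wz": 0.0,"grip": -1.0},
  {"dx": 0.0,"dy": 0.0,"dz": 0.0,"wx": 0.0,"wy": 0.0,"wz": 0.0,"grip": -1.0},
  {"dx": 0.0,"dy": 0.0,"dz": 0.0,"wx": 0.0,"wy": 0.0,"wz": 0.0,"grip": -1.0},
  {"dx": 0.0,"dy": 0.0,"dz": 0.0,"wx": 0.0,"wy": 0.0,"wz": 0.0,"grip": -1.0},
  {"dx": 0.0,"dy": 0.0,"dz": 0.0,"wx": 0.0,"wy": 0.0,"wz": 0.0,"grip": -1.0},
])

```text
time: 8.7
position: [0.5742, 0.0342, 0.2977]
eef_rot: [[-0.67, -0.742, 0.0], [-0.742, 0.67, -0.001], [0.001, -0.001, -1.0]]
ft_force: [4.3, -3.6, -1.5]
opening: 0.159
```

```bash
cat > st.py <<'E'
from station import env; import numpy as np
s=env.observe(); R=np.array(s["eef_rot"]); p=np.array(s["position"])
F=np.array(s["ft_force"]);
print(round(s["time"],2),"p",np.round(p*1e3,1),"g",np.round((p+R[:,2]*env.tcp_to_grasp)*1e3,1),"yaw",round(np.degrees(np.arctan2(R[1,1],R[0,1])),2),"z",np.round(R[:,2],4),"F",np.round(F,2),"M",np.round(s["torque"],3),"j6",round(s["joint_pos"][5],1),"op",round(s["opening"],3))
E
python3 st.py
```

```text
8.7 p [574.2  34.2 297.7] g [574.2  34.  134.2] yaw 137.92 z [ 3.e-04 -1.e-03 -1.e+00] F [ 4.32 -3.61 -1.48] M [-0.386 -0.773 -0.024] j6 -142.3 op 0.159
```

The bar is gripped (14 mm opening). I'll turn clockwise; the first 30° is certainly free.

Emit:
step_arm([
  {"dx": 0.0004,"dy": -0.0004,"dz": 0.0,"wx": 0.0,"wy": 0.0,"wz": -6.0,"grip": -1.0},
  {"dx": 0.0004,"dy": -0.0004,"dz": -0.0001,"wx": 0.0,"wy": 0.0,"wz": -12.0,"grip": -1.0},
  {"dx": 0.0004,"dy": -0.0004,"dz": -0.0002,"wx": 0.0,"wy": 0.0,"wz": -18.0,"grip": -1.0},
  {"dx": 0.0004,"dy": -0.0004,"dz": -0.0003,"wx": 0.0,"wy": 0.0,"wz": -24.0,"grip": -1.0},
  {"dx": 0.0004,"dy": -0.0004,"dz": -0.0003,"wx": 0.0,"wy": 0.0,"wz": -30.0,"grip": -1.0},
])

```text
time: 9.2
position: [0.5743, 0.0344, 0.2974]
eef_rot: [[-0.953, -0.304, -0.001], [-0.304, 0.953, 0.001], [0.001, 0.001, -1.0]]
ft_force: [-0.9, 2.1, 0.1]
opening: 0.159
```

```bash
python3 st.py
```

```text
9.2 p [574.3  34.4 297.4] g [574.1  34.5 133.9] yaw 107.68 z [-1.2e-03  5.0e-04 -1.0e+00] F [-0.92  2.08  0.14] M [0.822 0.125 0.069] j6 -112.1 op 0.159
```

Emit:
step_arm([
  {"dx": 0.0,"dy": 0.0,"dz": 0.0,"wx": 0.0,"wy": 0.0,"wz": -6.0,"grip": -1.0},
  {"dx": 0.0,"dy": 0.0,"dz": -0.0001,"wx": 0.0,"wy": 0.0,"wz": -12.0,"grip": -1.0},
])

```text
time: 9.4
position: [0.5742, 0.0347, 0.2972]
eef_rot: [[-0.996, -0.095, -0.001], [-0.095, 0.996, 0.001], [0.001, 0.002, -1.0]]
ft_force: [0.3, 0.7, -1.5]
opening: 0.155
```

```bash
python3 st.py
```

```text
9.4 p [574.2  34.7 297.2] g [574.   34.9 133.7] yaw 95.43 z [-0.0013  0.0015 -1.    ] F [ 0.25  0.69 -1.47] M [ 0.5   -0.125  0.102] j6 -99.9 op 0.155
```

Emit:
step_arm([
  {"dx": 0.0,"dy": 0.0,"dz": 0.0,"wx": 0.0,"wy": 0.0,"wz": -5.0,"grip": -1.0},
  {"dx": 0.0,"dy": 0.0,"dz": -0.0001,"wx": 0.0,"wy": 0.0,"wz": -10.0,"grip": -1.0},
])

```text
time: 9.6
position: [0.5741, 0.0349, 0.2971]
eef_rot: [[-0.997, 0.083, -0.001], [0.083, 0.997, 0.002], [0.001, 0.002, -1.0]]
ft_force: [0.6, -0.5, -1.4]
opening: 0.157
```

```bash
python3 st.py
```

```text
9.6 p [574.1  34.9 297.1] g [574.   35.2 133.6] yaw 85.21 z [-0.001   0.0022 -1.    ] F [ 0.61 -0.46 -1.39] M [ 0.426 -0.234  0.076] j6 -89.7 op 0.157
```

Emit:
step_arm([
  {"dx": 0.0,"dy": 0.0,"dz": 0.0,"wx": 0.0,"wy": 0.0,"wz": -5.0,"grip": -1.0},
  {"dx": 0.0,"dy": 0.0,"dz": -0.0001,"wx": 0.0,"wy": 0.0,"wz": -10.0,"grip": -1.0},
])

```text
time: 9.8
position: [0.5741, 0.0351, 0.297]
eef_rot: [[-0.966, 0.259, -0.0], [0.259, 0.966, 0.003], [0.001, 0.003, -1.0]]
ft_force: [0.1, 1.8, -1.4]
opening: 0.155
```

```bash
python3 st.py
```

```text
9.8 p [574.1  35.1 297. ] g [574.   35.5 133.5] yaw 75.0 z [-4.0e-04  2.9e-03 -1.0e+00] F [ 0.06  1.82 -1.36] M [ 0.392 -0.241  0.043] j6 -79.5 op 0.155
```

Free so far (about 0.05–0.1 Nm after 63°). I'll continue.

Emit:
step_arm([
  {"dx": 0.0,"dy": 0.0,"dz": 0.0,"wx": -0.1,"wy": 0.0,"wz": -5.0,"grip": -1.0},
  {"dx": 0.0,"dy": 0.0,"dz": -0.0001,"wx": -0.1,"wy": 0.0,"wz": -10.0,"grip": -1.0},
])

```text
time: 10.0
position: [0.5741, 0.0355, 0.2969]
eef_rot: [[-0.905, 0.426, 0.0], [0.426, 0.905, 0.002], [0.001, 0.002, -1.0]]
ft_force: [1.0, 2.2, -1.6]
opening: 0.16
```

```bash
python3 st.py
```

```text
10.0 p [574.1  35.5 296.9] g [574.1  35.9 133.4] yaw 64.8 z [ 2.0e-04  2.2e-03 -1.0e+00] F [ 0.98  2.18 -1.6 ] M [ 0.545 -0.376  0.033] j6 -69.2 op 0.16
```

Emit:
step_arm([
  {"dx": 0.0,"dy": 0.0,"dz": 0.0,"wx": -0.1,"wy": 0.0,"wz": -5.0,"grip": -1.0},
  {"dx": 0.0,"dy": 0.0,"dz": -0.0001,"wx": -0.1,"wy": 0.0,"wz": -10.0,"grip": -1.0},
])

```text
time: 10.2
position: [0.5742, 0.0359, 0.2968]
eef_rot: [[-0.815, 0.58, 0.001], [0.58, 0.815, 0.001], [0.0, 0.002, -1.0]]
ft_force: [1.8, 2.4, -2.0]
opening: 0.157
```

```bash
python3 st.py
```

```text
10.2 p [574.2  35.9 296.8] g [574.3  36.1 133.3] yaw 54.58 z [ 9.0e-04  1.3e-03 -1.0e+00] F [ 1.77  2.4  -1.98] M [ 0.524 -0.427  0.009] j6 -58.9 op 0.157
```

Emit:
step_arm([
  {"dx": 0.0001,"dy": 0.0002,"dz": -0.0001,"wx": 0.0,"wy": 0.0,"wz": -5.0,"grip": -1.0},
  {"dx": 0.0001,"dy": 0.0002,"dz": -0.0002,"wx": 0.0,"wy": 0.0,"wz": -10.0,"grip": -1.0},
])

```text
time: 10.4
position: [0.5743, 0.0362, 0.2967]
eef_rot: [[-0.699, 0.715, 0.001], [0.715, 0.699, 0.001], [-0.0, 0.002, -1.0]]
ft_force: [0.2, 0.2, -0.0]
opening: 0.161
```

```bash
python3 st.py
```

```text
10.4 p [574.3  36.2 296.7] g [574.5  36.4 133.2] yaw 44.38 z [ 0.0015  0.0014 -1.    ] F [ 0.2   0.17 -0.05] M [ 0.25  -0.34   0.022] j6 -48.7 op 0.161
```

Emit:
step_arm([
  {"dx": 0.0001,"dy": 0.0002,"dz": -0.0001,"wx": 0.0,"wy": 0.0,"wz": -5.0,"grip": -1.0},
  {"dx": 0.0001,"dy": 0.0002,"dz": -0.0002,"wx": 0.0,"wy": 0.0,"wz": -10.0,"grip": -1.0},
])

```text
time: 10.6
position: [0.5744, 0.0365, 0.2966]
eef_rot: [[-0.562, 0.827, 0.002], [0.827, 0.562, 0.001], [-0.0, 0.002, -1.0]]
ft_force: [0.3, 0.4, -0.8]
opening: 0.158
```

```bash
python3 st.py
```

```text
10.6 p [574.4  36.5 296.6] g [574.8  36.7 133.1] yaw 34.17 z [ 0.0021  0.0012 -1.    ] F [ 0.29  0.38 -0.81] M [ 0.123 -0.279  0.043] j6 -38.4 op 0.158
```

Emit:
step_arm([
  {"dx": 0.0,"dy": 0.0,"dz": -0.0001,"wx": 0.0,"wy": 0.1,"wz": -5.0,"grip": -1.0},
  {"dx": 0.0,"dy": 0.0,"dz": -0.0001,"wx": 0.0,"wy": 0.1,"wz": -10.0,"grip": -1.0},
])

```text
time: 10.8
position: [0.5747, 0.0366, 0.2965]
eef_rot: [[-0.406, 0.914, 0.002], [0.914, 0.406, 0.001], [0.0, 0.002, -1.0]]
ft_force: [2.7, 1.0, -3.5]
opening: 0.158
```

```bash
python3 st.py
```

```text
10.8 p [574.7  36.6 296.5] g [575.   36.8 133. ] yaw 23.96 z [ 0.0018  0.0013 -1.    ] F [ 2.67  0.99 -3.5 ] M [ 0.176 -0.696  0.045] j6 -28.2 op 0.158
```

Emit:
step_arm([
  {"dx": 0.0,"dy": 0.0,"dz": -0.0001,"wx": 0.0,"wy": 0.1,"wz": -5.0,"grip": -1.0},
  {"dx": 0.0,"dy": 0.0,"dz": -0.0001,"wx": 0.0,"wy": 0.1,"wz": -10.0,"grip": -1.0},
])

```text
time: 11.0
position: [0.575, 0.0366, 0.2964]
eef_rot: [[-0.238, 0.971, 0.002], [0.971, 0.238, 0.001], [0.001, 0.002, -1.0]]
ft_force: [2.9, 1.6, -3.8]
opening: 0.155
```

```bash
python3 st.py
```

```text
11.0 p [575.   36.6 296.4] g [575.3  36.9 132.9] yaw 13.75 z [ 0.0017  0.0014 -1.    ] F [ 2.88  1.62 -3.83] M [ 0.124 -0.78   0.005] j6 -18.0 op 0.155
```

Emit:
step_arm([
  {"dx": 0.0002,"dy": 0.0,"dz": -0.0002,"wx": 0.0,"wy": 0.0,"wz": -5.0,"grip": -1.0},
  {"dx": 0.0002,"dy": 0.0,"dz": -0.0004,"wx": 0.0,"wy": 0.0,"wz": -10.0,"grip": -1.0},
])

```text
time: 11.2
position: [0.5753, 0.0367, 0.2963]
eef_rot: [[-0.062, 0.998, 0.003], [0.998, 0.062, 0.001], [0.001, 0.003, -1.0]]
ft_force: [-0.1, 0.5, 1.3]
opening: 0.159
```

```bash
python3 st.py
```

```text
11.2 p [575.3  36.7 296.3] g [575.8  36.9 132.8] yaw 3.54 z [ 0.0025  0.0012 -1.    ] F [-0.15  0.55  1.26] M [ 0.081 -0.266  0.097] j6 -7.8 op 0.159
```

Emit:
step_arm([
  {"dx": 0.0002,"dy": 0.0,"dz": -0.0001,"wx": 0.0,"wy": 0.0,"wz": -5.0,"grip": -1.0},
  {"dx": 0.0002,"dy": 0.0,"dz": -0.0003,"wx": 0.0,"wy": 0.0,"wz": -10.0,"grip": -1.0},
])

```text
time: 11.4
position: [0.5756, 0.0367, 0.2961]
eef_rot: [[0.116, 0.993, 0.003], [0.993, -0.116, 0.001], [0.001, 0.003, -1.0]]
ft_force: [0.1, -0.5, 0.1]
opening: 0.152
```

```bash
python3 st.py
```

```text
11.4 p [575.6  36.7 296.1] g [576.1  36.9 132.6] yaw -6.67 z [ 3.e-03  8.e-04 -1.e+00] F [ 0.12 -0.45  0.11] M [ 0.005 -0.203  0.067] j6 2.4 op 0.152
```

Emit:
step_arm([
  {"dx": 0.0,"dy": 0.0,"dz": -0.0001,"wx": 0.0,"wy": 0.2,"wz": -5.0,"grip": -1.0},
  {"dx": 0.0,"dy": 0.0,"dz": -0.0002,"wx": 0.0,"wy": 0.2,"wz": -10.0,"grip": -1.0},
])

```text
time: 11.6
position: [0.576, 0.0367, 0.2961]
eef_rot: [[0.29, 0.957, 0.002], [0.957, -0.29, 0.0], [0.001, 0.001, -1.0]]
ft_force: [2.1, 0.1, -3.5]
opening: 0.16
```

```bash
python3 st.py
```

```text
11.6 p [576.   36.7 296.1] g [576.3  36.8 132.6] yaw -16.87 z [ 1.6e-03  4.0e-04 -1.0e+00] F [ 2.14  0.07 -3.5 ] M [-0.055 -0.73   0.029] j6 12.7 op 0.16
```

Emit:
step_arm([
  {"dx": 0.0,"dy": 0.0,"dz": -0.0001,"wx": 0.0,"wy": 0.1,"wz": -5.0,"grip": -1.0},
  {"dx": 0.0,"dy": 0.0,"dz": -0.0002,"wx": 0.0,"wy": 0.1,"wz": -10.0,"grip": -1.0},
])

```text
time: 11.8
position: [0.5764, 0.0367, 0.296]
eef_rot: [[0.455, 0.89, 0.001], [0.89, -0.455, 0.0], [0.001, 0.001, -1.0]]
ft_force: [3.1, -0.7, -2.1]
opening: 0.156
```

```bash
python3 st.py
```

```text
11.8 p [576.4  36.7 296. ] g [576.6  36.7 132.5] yaw -27.08 z [ 0.0015  0.     -1.    ] F [ 3.1  -0.73 -2.15] M [-0.183 -0.611 -0.002] j6 22.9 op 0.156
```

Emit:
step_arm([
  {"dx": 0.0003,"dy": -0.0001,"dz": -0.0002,"wx": 0.0,"wy": 0.0,"wz": -5.0,"grip": -1.0},
  {"dx": 0.0003,"dy": -0.0001,"dz": -0.0003,"wx": 0.0,"wy": 0.0,"wz": -10.0,"grip": -1.0},
])

```text
time: 12.0
position: [0.5767, 0.0366, 0.2959]
eef_rot: [[0.606, 0.796, 0.002], [0.796, -0.606, -0.0], [0.001, 0.002, -1.0]]
ft_force: [-0.0, -0.6, -1.2]
opening: 0.156
```

```bash
python3 st.py
```

```text
12.0 p [576.7  36.6 295.9] g [577.   36.5 132.4] yaw -37.28 z [ 1.7e-03 -4.0e-04 -1.0e+00] F [-0.04 -0.62 -1.21] M [-0.142 -0.151  0.074] j6 33.1 op 0.156
```

Emit:
step_arm([
  {"dx": 0.0001,"dy": -0.0001,"dz": -0.0001,"wx": 0.0,"wy": 0.0,"wz": -5.0,"grip": -1.0},
  {"dx": 0.0001,"dy": -0.0001,"dz": -0.0002,"wx": 0.0,"wy": 0.0,"wz": -10.0,"grip": -1.0},
])

```text
time: 12.2
position: [0.5769, 0.0364, 0.2957]
eef_rot: [[0.737, 0.676, 0.002], [0.676, -0.737, -0.001], [0.001, 0.002, -1.0]]
ft_force: [0.7, -0.3, -1.5]
opening: 0.154
```

```bash
python3 st.py
```

```text
12.2 p [576.9  36.4 295.7] g [577.2  36.3 132.2] yaw -47.48 z [ 2.e-03 -9.e-04 -1.e+00] F [ 0.69 -0.34 -1.54] M [-0.214 -0.241  0.107] j6 43.3 op 0.154
```

Turned about 185° and still free. Joint 6 wouldn't cover a late bite plus a quarter turn, so I regrip now: open, lift, turn back 180°, grip again.

Emit:
step_arm([
  {"dx": 0.0,"dy": 0.0,"dz": 0.0,"wx": 0.0,"wy": 0.0,"wz": 0.0,"grip": 0.0},
  {"dx": 0.0,"dy": 0.0,"dz": 0.0,"wx": 0.0,"wy": 0.0,"wz": 0.0,"grip": 0.0},
  {"dx": 0.0,"dy": 0.0,"dz": 0.0,"wx": 0.0,"wy": 0.0,"wz": 0.0,"grip": 0.0},
  {"dx": 0.0,"dy": 0.0,"dz": 0.02,"wx": 0.0,"wy": 0.0,"wz": 0.0,"grip": 0.0},
  {"dx": 0.0,"dy": 0.0,"dz": 0.045,"wx": 0.0,"wy": 0.0,"wz": 0.0,"grip": 0.0},
  {"dx": 0.0,"dy": 0.0,"dz": 0.05,"wx": 0.0,"wy": 0.0,"wz": 0.0,"grip": 0.0},
])

```text
time: 12.8
position: [0.5779, 0.0364, 0.349]
eef_rot: [[0.736, 0.677, 0.007], [0.677, -0.736, -0.001], [0.005, 0.006, -1.0]]
ft_force: [-0.6, -0.1, 0.5]
opening: 0.49
```

Emit:
step_arm([
  {"dx": 0.0,"dy": 0.0,"dz": 0.0,"wx": 0.0,"wy": 0.0,"wz": 8.5,"grip": 0.0},
  {"dx": 0.0,"dy": 0.0,"dz": 0.0,"wx": 0.0,"wy": 0.0,"wz": 17.0,"grip": 0.0},
  {"dx": 0.0,"dy": 0.0,"dz": 0.0,"wx": 0.0,"wy": 0.0,"wz": 25.5,"grip": 0.0},
  {"dx": 0.0,"dy": 0.0,"dz": 0.0,"wx": 0.0,"wy": 0.0,"wz": 34.0,"grip": 0.0},
  {"dx": 0.0,"dy": 0.0,"dz": 0.0,"wx": 0.0,"wy": 0.0,"wz": 42.5,"grip": 0.0},
  {"dx": 0.0,"dy": 0.0,"dz": 0.0,"wx": 0.0,"wy": 0.0,"wz": 51.0,"grip": 0.0},
  {"dx": 0.0,"dy": 0.0,"dz": 0.0,"wx": 0.0,"wy": 0.0,"wz": 59.5,"grip": 0.0},
  {"dx": 0.0,"dy": 0.0,"dz": 0.0,"wx": 0.0,"wy": 0.0,"wz": 68.0,"grip": 0.0},
  {"dx": 0.0,"dy": 0.0,"dz": 0.0,"wx": 0.0,"wy": 0.0,"wz": 76.5,"grip": 0.0},
  {"dx": 0.0,"dy": 0.0,"dz": 0.0,"wx": 0.0,"wy": 0.0,"wz": 85.0,"grip": 0.0},
  {"dx": 0.0,"dy": 0.0,"dz": 0.0,"wx": 0.0,"wy": 0.0,"wz": 90.0,"grip": 0.0},
  {"dx": 0.0,"dy": 0.0,"dz": 0.0,"wx": 0.0,"wy": 0.0,"wz": 90.0,"grip": 0.0},
])

```text
time: 14.0
position: [0.5777, 0.0364, 0.3482]
eef_rot: [[-0.678, 0.736, 0.0], [0.735, 0.678, 0.007], [0.005, 0.005, -1.0]]
ft_force: [-0.3, -0.0, -0.6]
opening: 0.501
```

```bash
python3 st.py
```

```text
14.0 p [577.7  36.4 348.2] g [577.8  37.6 184.7] yaw 42.65 z [ 4.0e-04  7.4e-03 -1.0e+00] F [-0.25 -0.05 -0.6 ] M [ 0.027 -0.15   0.018] j6 -47.1 op 0.501
```

Emit:
step_arm([
  {"dx": -0.0019,"dy": -0.0012,"dz": 0.0,"wx": 0.0,"wy": 0.0,"wz": 8.5,"grip": 0.0},
  {"dx": -0.0019,"dy": -0.0012,"dz": 0.0,"wx": 0.0,"wy": 0.0,"wz": 17.0,"grip": 0.0},
  {"dx": -0.0019,"dy": -0.0012,"dz": 0.0,"wx": 0.0,"wy": 0.0,"wz": 25.5,"grip": 0.0},
  {"dx": -0.0019,"dy": -0.0012,"dz": 0.0,"wx": 0.0,"wy": 0.0,"wz": 34.0,"grip": 0.0},
  {"dx": -0.0019,"dy": -0.0012,"dz": 0.0,"wx": 0.0,"wy": 0.0,"wz": 42.5,"grip": 0.0},
  {"dx": -0.0019,"dy": -0.0012,"dz": 0.0,"wx": 0.0,"wy": 0.0,"wz": 51.0,"grip": 0.0},
  {"dx": -0.0019,"dy": -0.0012,"dz": 0.0,"wx": 0.0,"wy": 0.0,"wz": 59.5,"grip": 0.0},
  {"dx": -0.0019,"dy": -0.0012,"dz": 0.0,"wx": 0.0,"wy": 0.0,"wz": 68.0,"grip": 0.0},
  {"dx": -0.0019,"dy": -0.0012,"dz": 0.0,"wx": 0.0,"wy": 0.0,"wz": 76.5,"grip": 0.0},
  {"dx": -0.0019,"dy": -0.0012,"dz": 0.0,"wx": 0.0,"wy": 0.0,"wz": 85.0,"grip": 0.0},
  {"dx": -0.0019,"dy": -0.0012,"dz": 0.0,"wx": 0.0,"wy": 0.0,"wz": 89.9,"grip": 0.0},
  {"dx": -0.0019,"dy": -0.0012,"dz": 0.0,"wx": 0.0,"wy": 0.0,"wz": 89.9,"grip": 0.0},
])

```text
time: 15.2
position: [0.5757, 0.0352, 0.3477]
eef_rot: [[-0.738, -0.675, -0.008], [-0.675, 0.738, 0.0], [0.006, 0.006, -1.0]]
ft_force: [-0.1, -0.4, -0.8]
opening: 0.5
```

```bash
python3 look.py 7; python3 st.py
```

```text
15.3 [0.5757 0.0352 0.3478] [-0.02  0.73  0.18] [ 0.141 -0.108  0.066]
15.3 p [575.7  35.2 347.8] g [574.5  35.3 184.3] yaw 132.34 z [-7.8e-03  5.0e-04 -1.0e+00] F [-0.02  0.73  0.18] M [ 0.141 -0.108  0.066] j6 -136.7 op 0.499
```

View pics/both7.png

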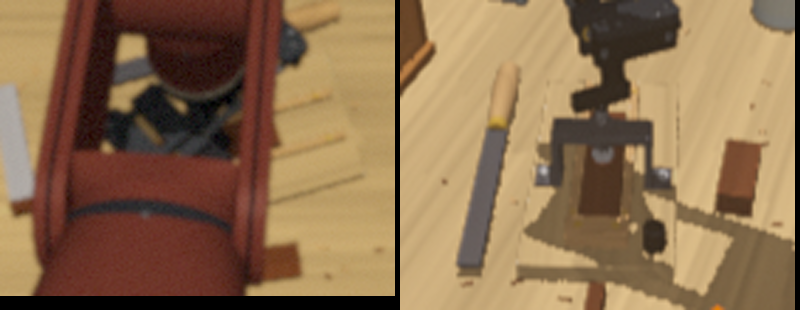

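The fingers are over the bar again and the block is still home. Descend and grip.

Emit:
step_arm([
  {"dx": 0.0,"dy": 0.0,"dz": -0.02,"wx": 0.0,"wy": -0.45,"wz": 0.0,"grip": 0.0},
  {"dx": 0.0,"dy": 0.0,"dz": -0.04,"wx": 0.0,"wy": -0.45,"wz": 0.0,"grip": 0.0},
  {"dx": 0.0,"dy": 0.0,"dz": -0.051,"wx": 0.0,"wy": -0.45,"wz": 0.0,"grip": 0.0},
  {"dx": 0.0,"dy": 0.0,"dz": -0.051,"wx": 0.0,"wy": -0.45,"wz": 0.0,"grip": -0.4},
  {"dx": 0.0,"dy": 0.0,"dz": -0.051,"wx": 0.0,"wy": -0.45,"wz": 0.0,"grip": -1.0},
  {"dx": 0.0,"dy": 0.0,"dz": -0.051,"wx": 0.0,"wy": -0.45,"wz": 0.0,"grip": -1.0},
  {"dx": 0.0,"dy": 0.0,"dz": -0.051,"wx": 0.0,"wy": -0.45,"wz": 0.0,"grip": -1.0},
  {"dx": 0.0,"dy": 0.0,"dz": -0.051,"wx": 0.0,"wy": -0.45,"wz": 0.0,"grip": -1.0},
])

```text
time: 16.1
position: [0.576, 0.0353, 0.2978]
eef_rot: [[-0.739, -0.673, 0.001], [-0.673, 0.739, 0.001], [-0.001, -0.0, -1.0]]
ft_force: [-0.5, 0.8, 2.4]
opening: 0.159
```

```bash
python3 st.py
```

```text
16.1 p [576.   35.3 297.8] g [576.2  35.5 134.3] yaw 132.33 z [ 1.2e-03  8.0e-04 -1.0e+00] F [-0.48  0.78  2.39] M [ 0.213 -0.006 -0.035] j6 -136.7 op 0.159
```

Emit:
step_arm([
  {"dx": 0.0,"dy": 0.0,"dz": 0.0,"wx": 0.0,"wy": 0.0,"wz": -5.0,"grip": -1.0},
  {"dx": 0.0,"dy": 0.0,"dz": -0.0001,"wx": 0.0,"wy": 0.0,"wz": -10.0,"grip": -1.0},
])

```text
time: 16.3
position: [0.576, 0.0353, 0.2977]
eef_rot: [[-0.847, -0.532, 0.002], [-0.532, 0.847, 0.0], [-0.002, -0.0, -1.0]]
ft_force: [0.2, -0.1, -0.8]
opening: 0.161
```

```bash
python3 st.py
```

```text
16.3 p [576.   35.3 297.7] g [576.2  35.4 134.2] yaw 122.13 z [ 1.6e-03  4.0e-04 -1.0e+00] F [ 0.25 -0.13 -0.84] M [ 0.138 -0.152  0.074] j6 -126.5 op 0.161
```

Emit:
step_arm([
  {"dx": 0.0,"dy": 0.0,"dz": 0.0,"wx": 0.0,"wy": 0.0,"wz": -5.0,"grip": -1.0},
  {"dx": 0.0,"dy": 0.0,"dz": -0.0001,"wx": 0.0,"wy": 0.0,"wz": -10.0,"grip": -1.0},
])

```text
time: 16.5
position: [0.576, 0.0353, 0.2977]
eef_rot: [[-0.928, -0.373, 0.002], [-0.373, 0.928, 0.0], [-0.002, -0.001, -1.0]]
ft_force: [1.1, 0.2, -1.5]
opening: 0.156
```

```bash
python3 st.py
```

```text
16.5 p [576.   35.3 297.7] g [576.3  35.3 134.2] yaw 111.92 z [ 0.0019  0.     -1.    ] F [ 1.09  0.16 -1.46] M [ 0.094 -0.186  0.034] j6 -116.2 op 0.156
```

Emit:
step_arm([
  {"dx": 0.0,"dy": 0.0,"dz": 0.0,"wx": 0.0,"wy": 0.0,"wz": -5.0,"grip": -1.0},
  {"dx": 0.0,"dy": 0.0,"dz": -0.0001,"wx": 0.0,"wy": 0.0,"wz": -10.0,"grip": -1.0},
])

```text
time: 16.7
position: [0.576, 0.0353, 0.2975]
eef_rot: [[-0.979, -0.203, 0.002], [-0.203, 0.979, -0.0], [-0.002, -0.001, -1.0]]
ft_force: [0.6, -0.8, -2.0]
opening: 0.162
```

```bash
python3 st.py
```

```text
16.7 p [576.   35.3 297.5] g [576.3  35.2 134. ] yaw 101.71 z [ 2.e-03 -4.e-04 -1.e+00] F [ 0.62 -0.8  -2.05] M [ 0.08  -0.24   0.044] j6 -106.0 op 0.162
```

Emit:
step_arm([
  {"dx": 0.0,"dy": 0.0,"dz": -0.0001,"wx": 0.0,"wy": 0.0,"wz": -5.0,"grip": -1.0},
  {"dx": 0.0,"dy": 0.0,"dz": -0.0003,"wx": 0.0,"wy": 0.0,"wz": -10.0,"grip": -1.0},
])

```text
time: 16.9
position: [0.576, 0.0353, 0.2974]
eef_rot: [[-1.0, -0.026, 0.002], [-0.026, 1.0, -0.001], [-0.002, -0.001, -1.0]]
ft_force: [0.9, -0.5, -1.2]
opening: 0.157
```

```bash
python3 st.py
```

```text
16.9 p [576.   35.3 297.4] g [576.4  35.1 133.9] yaw 91.49 z [ 2.2e-03 -9.0e-04 -1.0e+00] F [ 0.86 -0.51 -1.17] M [ 0.103 -0.11   0.019] j6 -95.8 op 0.157
```

Emit:
step_arm([
  {"dx": 0.0,"dy": 0.0,"dz": -0.0001,"wx": 0.0,"wy": 0.0,"wz": -5.0,"grip": -1.0},
  {"dx": 0.0,"dy": 0.0,"dz": -0.0003,"wx": 0.0,"wy": 0.0,"wz": -10.0,"grip": -1.0},
])

```text
time: 17.1
position: [0.576, 0.0353, 0.2973]
eef_rot: [[-0.988, 0.152, 0.002], [0.152, 0.988, -0.001], [-0.002, -0.001, -1.0]]
ft_force: [-0.3, 0.0, 0.6]
opening: 0.159
```

```bash
python3 st.py
```

```text
17.1 p [576.   35.3 297.3] g [576.3  35.1 133.8] yaw 81.28 z [ 0.0022 -0.0013 -1.    ] F [-0.32  0.03  0.61] M [-0.012 -0.082  0.041] j6 -85.6 op 0.159
```

Emit:
step_arm([
  {"dx": 0.0,"dy": 0.0,"dz": -0.0001,"wx": 0.0,"wy": 0.0,"wz": -4.0,"grip": -1.0},
  {"dx": 0.0,"dy": 0.0,"dz": -0.0001,"wx": 0.0,"wy": 0.0,"wz": -8.0,"grip": -1.0},
])

```text
time: 17.3
position: [0.576, 0.0352, 0.2973]
eef_rot: [[-0.957, 0.29, 0.002], [0.29, 0.957, -0.002], [-0.003, -0.001, -1.0]]
ft_force: [0.5, -0.4, -1.1]
opening: 0.161
```

```bash
python3 st.py
```

```text
17.3 p [576.   35.2 297.3] g [576.3  35.  133.8] yaw 73.12 z [ 0.0021 -0.0018 -1.    ] F [ 0.47 -0.43 -1.06] M [ 0.113 -0.199  0.268] j6 -77.4 op 0.161
```

Emit:
step_arm([
  {"dx": 0.0,"dy": 0.0,"dz": -0.0001,"wx": 0.0,"wy": 0.0,"wz": -4.0,"grip": -1.0},
  {"dx": 0.0,"dy": 0.0,"dz": -0.0001,"wx": 0.0,"wy": 0.0,"wz": -8.0,"grip": -1.0},
])

```text
time: 17.5
position: [0.576, 0.0353, 0.2973]
eef_rot: [[-0.906, 0.423, 0.002], [0.423, 0.906, -0.002], [-0.003, -0.001, -1.0]]
ft_force: [-0.2, 0.6, -1.5]
opening: 0.155
```

```bash
python3 st.py
```

```text
17.5 p [576.   35.3 297.3] g [576.3  34.9 133.8] yaw 64.99 z [ 0.002  -0.0023 -1.    ] F [-0.18  0.62 -1.54] M [ 0.03  -0.208  0.281] j6 -69.2 op 0.155
```

It bit at yaw ≈ 75±3° (torque jumped to 0.27–0.28 Nm). A quarter turn more ends at yaw ≈ -15°, so 80° is left.

Emit:
step_arm([
  {"dx": 0.0,"dy": 0.0,"dz": -0.0001,"wx": 0.0,"wy": 0.0,"wz": -5.0,"grip": -1.0},
  {"dx": 0.0,"dy": 0.0,"dz": -0.0002,"wx": 0.0,"wy": 0.0,"wz": -10.0,"grip": -1.0},
  {"dx": 0.0,"dy": 0.0,"dz": -0.0002,"wx": 0.0,"wy": 0.0,"wz": -15.0,"grip": -1.0},
  {"dx": 0.0,"dy": 0.0,"dz": -0.0003,"wx": 0.0,"wy": 0.0,"wz": -20.0,"grip": -1.0},
])

```text
time: 17.9
position: [0.576, 0.0353, 0.2972]
eef_rot: [[-0.705, 0.709, 0.001], [0.709, 0.705, -0.003], [-0.003, -0.001, -1.0]]
ft_force: [0.1, -0.2, -0.6]
opening: 0.162
```

```bash
python3 st.py
```

```text
17.9 p [576.   35.3 297.2] g [576.2  34.7 133.7] yaw 44.81 z [ 0.0014 -0.0032 -1.    ] F [ 0.15 -0.22 -0.6 ] M [ 0.014 -0.138  0.31 ] j6 -49.0 op 0.162
```

Emit:
step_arm([
  {"dx": 0.0,"dy": 0.0,"dz": -0.0001,"wx": 0.0,"wy": 0.0,"wz": -5.0,"grip": -1.0},
  {"dx": 0.0,"dy": 0.0,"dz": -0.0002,"wx": 0.0,"wy": 0.0,"wz": -10.0,"grip": -1.0},
  {"dx": 0.0,"dy": 0.0,"dz": -0.0002,"wx": 0.0,"wy": 0.0,"wz": -15.0,"grip": -1.0},
  {"dx": 0.0,"dy": 0.0,"dz": -0.0003,"wx": 0.0,"wy": 0.0,"wz": -20.0,"grip": -1.0},
])

```text
time: 18.3
position: [0.576, 0.0353, 0.2971]
eef_rot: [[-0.417, 0.909, 0.0], [0.909, 0.417, -0.004], [-0.004, -0.001, -1.0]]
ft_force: [0.4, -0.9, -0.2]
opening: 0.157
```

```bash
python3 st.py
```

```text
18.3 p [576.   35.3 297.1] g [576.1  34.6 133.6] yaw 24.64 z [ 4.0e-04 -3.8e-03 -1.0e+00] F [ 0.41 -0.91 -0.23] M [-0.    -0.13   0.362] j6 -28.8 op 0.157
```

Emit:
step_arm([
  {"dx": 0.0,"dy": 0.0,"dz": -0.0001,"wx": 0.0,"wy": 0.0,"wz": -5.0,"grip": -1.0},
  {"dx": 0.0,"dy": 0.0,"dz": -0.0002,"wx": 0.0,"wy": 0.0,"wz": -10.0,"grip": -1.0},
  {"dx": 0.0,"dy": 0.0,"dz": -0.0002,"wx": 0.0,"wy": 0.0,"wz": -15.0,"grip": -1.0},
  {"dx": 0.0,"dy": 0.0,"dz": -0.0003,"wx": 0.0,"wy": 0.0,"wz": -20.0,"grip": -1.0},
])

```text
time: 18.7
position: [0.576, 0.0353, 0.297]
eef_rot: [[-0.078, 0.997, -0.001], [0.997, 0.078, -0.004], [-0.004, -0.001, -1.0]]
ft_force: [-0.1, -0.6, -0.2]
opening: 0.16
```

```bash
python3 st.py
```

```text
18.7 p [576.   35.3 297. ] g [575.9  34.6 133.5] yaw 4.47 z [-7.0e-04 -4.1e-03 -1.0e+00] F [-0.08 -0.62 -0.17] M [-0.026 -0.04   0.353] j6 -8.6 op 0.16
```

Emit:
step_arm([
  {"dx": 0.0,"dy": 0.0,"dz": -0.0001,"wx": 0.0,"wy": 0.0,"wz": -5.0,"grip": -1.0},
  {"dx": 0.0,"dy": 0.0,"dz": -0.0002,"wx": 0.0,"wy": 0.0,"wz": -10.0,"grip": -1.0},
  {"dx": 0.0,"dy": 0.0,"dz": -0.0002,"wx": 0.0,"wy": 0.0,"wz": -15.0,"grip": -1.0},
  {"dx": 0.0,"dy": 0.0,"dz": -0.0003,"wx": 0.0,"wy": 0.0,"wz": -19.0,"grip": -1.0},
])

```text
time: 19.1
position: [0.576, 0.0352, 0.2969]
eef_rot: [[0.254, 0.967, -0.002], [0.967, -0.254, -0.004], [-0.004, -0.001, -1.0]]
ft_force: [-0.6, -0.5, -0.0]
opening: 0.157
```

```bash
python3 st.py
```

```text
19.1 p [576.   35.2 296.9] g [575.7  34.6 133.4] yaw -14.69 z [-0.0017 -0.004  -1.    ] F [-0.56 -0.45 -0.02] M [-0.074 -0.054  0.32 ] j6 10.5 op 0.157
```

A quarter turn past the bite is done. Release, lift straight up, move away to check.

Emit:
step_arm([
  {"dx": 0.0,"dy": 0.0,"dz": 0.0,"wx": 0.0,"wy": 0.0,"wz": 0.0,"grip": 0.0},
  {"dx": 0.0,"dy": 0.0,"dz": 0.0,"wx": 0.0,"wy": 0.0,"wz": 0.0,"grip": 0.0},
  {"dx": 0.0,"dy": 0.0,"dz": 0.0,"wx": 0.0,"wy": 0.0,"wz": 0.0,"grip": 0.0},
  {"dx": 0.0,"dy": 0.0,"dz": 0.02,"wx": 0.0,"wy": 0.0,"wz": 0.0,"grip": 0.0},
  {"dx": 0.0,"dy": 0.0,"dz": 0.06,"wx": 0.0,"wy": 0.0,"wz": 0.0,"grip": 0.0},
  {"dx": 0.0,"dy": 0.0,"dz": 0.09,"wx": 0.0,"wy": 0.0,"wz": 0.0,"grip": 0.0},
  {"dx": 0.0,"dy": -0.04,"dz": 0.1,"wx": 0.0,"wy": 0.0,"wz": 0.0,"grip": 0.0},
  {"dx": 0.0,"dy": -0.09,"dz": 0.1,"wx": 0.0,"wy": 0.0,"wz": 0.0,"grip": 0.0},
  {"dx": 0.0,"dy": -0.14,"dz": 0.1,"wx": 0.0,"wy": 0.0,"wz": 0.0,"grip": 0.0},
  {"dx": 0.0,"dy": -0.19,"dz": 0.1,"wx": 0.0,"wy": 0.0,"wz": 0.0,"grip": 0.0},
  {"dx": 0.0,"dy": -0.24,"dz": 0.1,"wx": 0.0,"wy": 0.0,"wz": 0.0,"grip": 0.0},
  {"dx": 0.0,"dy": -0.25,"dz": 0.1,"wx": 0.0,"wy": 0.0,"wz": 0.0,"grip": 0.0},
])

```text
time: 20.3
position: [0.5753, -0.2197, 0.397]
eef_rot: [[0.257, 0.966, -0.001], [0.966, -0.257, -0.006], [-0.006, 0.0, -1.0]]
ft_force: [0.2, 0.2, -0.0]
opening: 0.5
```

```bash
python3 look.py 8; python3 - <<'E'
from h import *
n="top";im=cv2.imread("pics/top8.png"); C=cloud(n,np.load("pics/top8_d.npy"))
a,b,c,d=150,190,285,325
m=np.zeros(im.shape[:2],np.uint8); m[a:b,c:d]=((im[a:b,c:d].max(2)<62)&(C[a:b,c:d,2]>.115)&(C[a:b,c:d,2]<.16))
nn,l,st,ce=cv2.connectedComponentsWithStats(m); i=1+np.argmax(st[1:,4]); ys,xs=np.nonzero(l==i)
print(cv2.minAreaRect((onz(n,np.c_[xs,ys],.143)[:,:2]*1000).astype(np.float32)))
t=im[145:220,250:370]; s=cv2.imread("pics/side8.png")[165:265,240:360]
A=cv2.resize(t,(400,250),interpolation=3);B=cv2.resize(s,(400,333),interpolation=3)
cv2.imwrite("pics/z8.png",np.hstack([cv2.copyMakeBorder(A,0,83,0,0,0),B]))
E
```

```text
20.4 [ 0.5757 -0.2167  0.3967] [-0.2   0.7   0.06] [-0.03  -0.101  0.005]
((571.3401489257812, 33.39751052856445), (47.23834228515625, 17.917428970336914), 89.77388000488281)
```

View pics/z8.png

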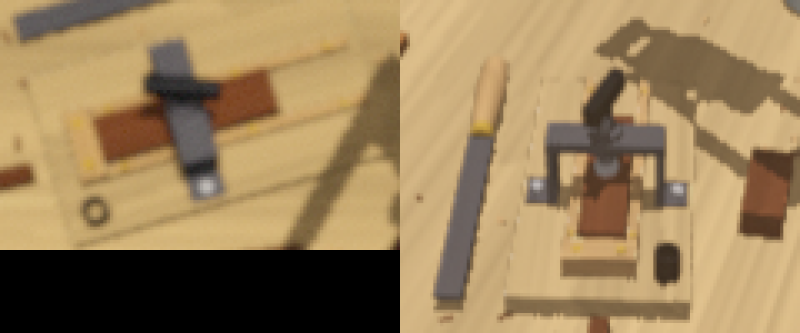

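View pics/side8.png

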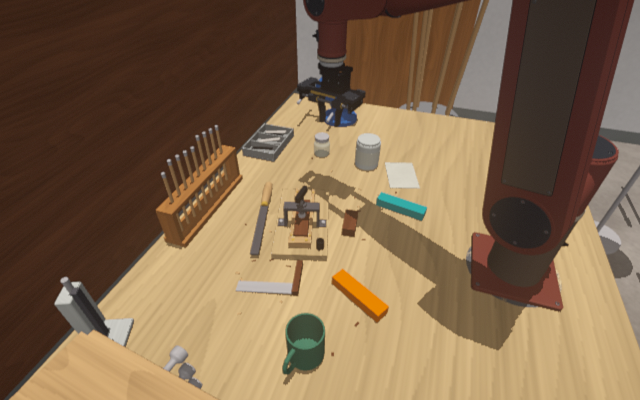

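```bash
python3 - <<'E'
from h import *
n="top"
for k,box in ((0,(155,190,290,322)),(8,(155,190,285,322))):
  im=cv2.imread(f"pics/top{k}.png").max(2).astype(int); C=cloud(n,np.load(f"pics/top{k}_d.npy"))
  a,b,c,d=box
  for thr in(.125,.134):
    m=np.zeros(im.shape,bool); m[a:b,c:d]=(C[a:b,c:d,2]>thr)&(C[a:b,c:d,2]<.155)&(im[a:b,c:d]<75)
    ys,xs=np.nonzero(m); P=C[ys,xs,:2]*1000; P2=onz(n,np.c_[xs,ys],.143)[:,:2]*1000
    for Q in(P,P2):
      q=Q-Q.mean(0); w,v=np.linalg.eigh(q.T@q/len(q)); print(k,thr,len(q),Q.mean(0).round(1),np.degrees(np.arctan2(v[1,1],v[0,1]))%180,np.sqrt(w*12).round(1))
def blk(k):
  t=cv2.imread(f"pics/top{k}.png");hsv=cv2.cvtColor(t,cv2.COLOR_BGR2HSV)
  m=((hsv[...,0]<14)&(hsv[...,1]>155)&(hsv[...,2]<130)); m[:155]=0;m[195:]=0;m[:,:270]=0;m[:,340:]=0
  ys,xs=np.nonzero(m);W=(onz("top",np.c_[xs,ys],.05)[:,:2]*1000).astype(np.float32);return cv2.minAreaRect(W)
print(blk(8),blk(5))
E
```

```text
0 0.125 145 [572.   34.3] 47.205336678863524 [15.  55.9]
0 0.125 145 [572.   34.3] 46.46371883311552 [16.2 56.2]
0 0.134 135 [572.5  34.2] 47.28990657852769 [14.6 55.9]
0 0.134 135 [572.7  34.2] 46.90983058578396 [15.  56.2]
8 0.125 126 [573.   34.3] 83.48822728077195 [13.9 50.5]
8 0.125 126 [572.2  34.2] 83.32838280000242 [15.4 50.3]
8 0.134 116 [573.4  34.1] 83.14352825207632 [13.4 51.9]
8 0.134 116 [572.8  34. ] 82.86646158284046 [13.9 51.8]
((575.6136474609375, 35.228302001953125), (38.86619567871094, 139.95887756347656), 16.66515350341797) ((578.4011840820312, 24.049598693847656), (163.10133361816406, 89.84398651123047), 89.12855529785156)
```

The block centre reads (575.6, 35.2), against the screw axis found by turning at (575.8, 35.2): home. The bar rests at 83° instead of 75°, which fits the handle unwinding its 0.1 rad or so of twist. One quick bystander check, then I hand in.

```bash
python3 - <<'E'
from h import *
a=cv2.imread("pics/top0.png");b=cv2.imread("pics/top8.png")
for n,(x0,x1,y0,y1) in dict(offcut=(300,350,215,240),ferrule=(270,290,200,216),square=(210,262,150,210),rasp=(250,360,118,158),mug=(140,195,210,250)).items():
    (s,r)=cv2.phaseCorrelate(np.float64(cv2.cvtColor(a[y0:y1,x0:x1],6)),np.float64(cv2.cvtColor(b[y0:y1,x0:x1],6))); print(n,np.round(s,2),round(r,2))
from station import env
print(env.observe()["time"]); print(env.close_job())
E
```

```text
offcut [-0.13  0.43] 0.67
ferrule [-0.3  -0.17] 0.99
square [ 0.   -0.03] 0.99
rasp [-0.19 -0.09] 1.04
mug [-0.13 -0.03] 1.1
20.4
the job is handed in; nothing more can be done
None
```

I slid the dark block home against the end stop, clamped it a quarter turn past the bite, let go, and handed the job in at 20.4 s.

- **Pushing:** I used the closed fingers on the block's tail at about 10 N until it stopped against the end stop. In the last picture the block's centre is within 0.3 mm of the screw axis, so it was still home.
- **Clamping:** I turned the tee clockwise, regripping once after 185°. The torque jumped from about 0.05 to 0.27 Nm between 236° and 244° of turn. I went about 90° further from there, and the torque climbed to 0.32–0.36 Nm.
- **Clamp check:** After release the bar rests at about 83°, not the 75° where I left it. The handle unwinding its 0.1 rad or so of twist explains most of that. The last 2° could be image error or a slight slip, so the screw's real travel past contact is about 84–89°.
- **Rest of the bench:** The offcut, ferrule, try square, rasp and mug show no shift beyond about 0.4 px between the first and last pictures. The offcut's match was weaker (0.67), probably because of the arm's shadow. I checked the tin and the jar by eye only.
- **Disagreements:** My side-view mask for the tee was poor, so I dropped it. The height used instead matched a hand-picked pixel in the side view. Also, my first move call was refused as invalid input, and the arm did not move.

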